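# Unload a cured acrylic carrier and put its weights away

## Task

The glue has cured: take the three steel weights off the clear acrylic carrier and stand each one upright on the bottom of the storage dish of its own size (large weight in the large dish, medium in the medium, small in the small). Only when the carrier is bare, lift it and lay it flat in the inspection cradle, lengthwise, down on both saddles between the cheeks and the end stops. Set things down rather than dropping them, and leave the glue bottle and the screwdriver where they are.

Things in the scene. Friction and masses are not known exactly. Their poses are not given: they have to be found in the camera images.
- carrier: glued part, rigid, 0.28 kg: two clear acrylic strips 200 x 54 x 8 mm, one above the other on dark steel spacers, 26 mm high in all. Starts flat on the bench; large and medium weight stand on it, about 55 mm either side of its middle (which end varies), the small one on the large. Origin: centre of underside; x along the 200 mm length, y across, z up. Either end may lead.
- weight_large: large steel weight, a plain upright cylinder 56 mm in diameter and 28 mm high, about 0.54 kg. Origin: centre of the underside; z up along its axis.
- weight_medium: medium steel weight, a plain upright cylinder 44 mm in diameter and 32 mm high, about 0.38 kg. Origin: centre of the underside; z up along its axis.
- weight_small: small steel weight, a plain upright cylinder 32 mm in diameter and 32 mm high, about 0.2 kg. Origin: centre of the underside; z up along its axis.
- dish_large: round grey storage dish with a black floor, for the large weight, fixed to the bench: inside diameter 72 mm, outside 86 mm, rim 10 mm high, inner floor 4 mm above the bench. Origin: centre of the underside; z up.
- dish_medium: round grey storage dish with a black floor, for the medium weight, fixed to the bench: inside diameter 60 mm, outside 74 mm, rim 10 mm high, inner floor 4 mm above the bench. Origin: centre of the underside; z up.
- dish_small: round grey storage dish with a black floor, for the small weight, fixed to the bench: inside diameter 48 mm, outside 62 mm, rim 10 mm high, inner floor 4 mm above the bench. Origin: centre of the underside; z up.
- cradle: inspection cradle, fixed: aluminium base 232 x 100 x 8 mm; two grey saddles, 24 mm long, at x = +-75 mm, tops 22 mm above the bench, carry the carrier. Cheeks on them rise to 32 mm, inner faces at y = +-35 mm; end stops, inner faces at x = +-108 mm, rise to 30 mm. Between the saddles it is open down to the base. Origin: centre of underside; x along its length, y across, z up.
- glue_bottle: bystander: small upright bottle with a yellow cap, 36 mm in diameter, 95 mm high, loose. Origin: centre of the underside.
- screwdriver: bystander: red-handled screwdriver, about 190 mm long, lying on the far side of the bench, loose. Its x axis runs along the tool, handle to -x.
Things that resemble listed ones, but are neither listed nor needed, are in the scene too. What is shaped like the weight_medium but green or yellow is not meant. What is shaped like the weight_large but purple or yellow is not meant.

How it is judged:
By the outcome, as a careful person would: the job done as asked, in the order asked, and still so for the second after the job is handed in, with the robot touching nothing.
It also fails if it takes over 120 s, if anything falls off the work surface, if the arm or the gripper's body presses on something with over 40 N, if the wrist force passes 120 N, or if a joint passes its speed limit or range.

## Robot

A 6-joint arm with a two-finger parallel gripper is mounted at the origin on the work surface. World frame = base frame: x ahead of the robot, y to its left, z up, the work surface at z = 0. Lengths are in mm, angles in rad, forces in N, time in s.
With the tool pointing down it reaches from about 275 to 775 mm from the base axis. Payload 14.6 kg.
Tool frame: the origin (TCP) lies at the very end of the fingers, on their centre line; the grasp point (between the pads) lies 19 mm behind it; z points along the fingers, y is the line along which they close (so a half turn about z gives the same grasp; the last joint's range is limited). The gripper opens to 85 mm and grips with 20 to 120 N. Pads are 22 mm wide; open, the fingers measure 114 mm over their backs; the gripper's body (76 mm by 85 mm) begins 54 mm behind the grasp point. The pads swing forward as they close: fully open they stand 13 mm farther back than shut.
Start: joints at [1.047, 0.263, -0.048, 1.259, 0, 1.415], TCP at [189.265, 489.701, 209.678] pointing down, gripper open.
Joint ranges: [-2.65, 2.65], [-0.89, 1.7], [-1.18, 1.37], [-2.13, 2.11], [-1.35, 1.29], [-3.14, 3.14]. Speed limits (rad/s): [1.89, 1.89, 2.57, 2.79, 3.14, 3.14].

## Interface

Orientations are given as a rotation vector (axis times angle).
In Python, from bench import bot gives the robot as it stands.
- The arm moves only by the tool drive_tool, never from a script. Its arguments are lists of equal length, an entry for each row: "delta_rot": the turn, a rotation vector about the tool's x, y, z in rad, a list of three; "dp": the shift along the tool's x, y, z in mm, a list of three; "grip": the finger opening in mm, from 0 to 85.4. In form: {"delta_rot": [[wx, wy, wz], ...], "dp": [[dx, dy, dz], ...], "grip": [grip, ...]}. A call has 1 to 8 rows; each row is the pose to reach, as a shift and turn from the pose commanded when the call began, along the tool's axes at that moment; what a row does not reach only later rows make up. A row lasts 1/10 s, in which the tool goes at most 50 mm and 8.59 degrees, less where a joint would pass 70% of its speed; a pose out of reach is approached as far as the arm can. A call with a gripper value outside its range is refused whole. The fingers move at their own pace and stop on an object; "force" is the grip in N (left out, the last holds). Time passes only in rows, so rows that repeat a pose let the fingers close. It gives the time, the measured TCP pose, the force, the opening and the grip force at its end, in the units of the state.
- bot.read_state(): the state, without advancing time (a new reading comes with each control period).
- bot.camera(name): name is "side" or "top" or "wrist"; returns a dict with "pixels" (480x640x3 uint8, red, green, blue), "mtx" (3x3 intrinsics, pixels), "cam_to_world" (4x4, takes a point from camera to world coordinates); the wrist camera has in their place "T_tool_cam" (4x4, takes a point from camera to tool coordinates, whose origin is the TCP and whose axes are the flange's). Camera axes: x right, y up, looking along -z (the intrinsics and any distortion apply to the point x, -y, -z); pixel columns grow to the right and rows downward; lengths in mm; the calibration is good to about 2 mm. The wrist camera is an equidistant fisheye: a pixel r from the principal point sees the ray r / f radians off the axis. A picture is of the moment at which its call begins: read the wrist's pose just before it. There is no depth.
- bot.finish_job(): hands the job in; it is judged then, once.
The state is a dict: "time_s": time; "joint_pos": joint angles; "qvel": joint speeds; "effort": joint torques, N m; "tcp_pos": TCP position; "orientation": TCP orientation; "contact_force": force on the tool from outside, world axes, zero at the start; "moment": the same for the moment, N m; "gripper_width": finger opening in mm; "grasp_force": force on a finger pad.
Only numpy, scipy, OpenCV 4.12 (cv2) and the standard library are available. Lean on these libraries where they do the work, as an engineer would, in place of code of your own. Each camera call takes 0.05 s, during which the arm holds its last target. There are 200 camera calls.

## Working session

There is one attempt and no reset: what is moved stays moved. The work goes in short steps, Python scripts to look and compute and a tool call to move; the robot and the scene stay as the last step left them, time stands still between calls to the robot, and variables do not carry over. Pictures are saved under pics/ and viewed, at most 14 in all, crops included, and the job is handed in when it is done.

Besides the shell and the picture viewer there is one more tool, called after ">>>" as a command line: name --argument value ..., lists and objects as JSON in quotes. drive_tool: Moves the arm, as the interface text tells. Its arguments: {"type":"object","properties":{"delta_rot":{"type":"array"},"dp":{"type":"array"},"grip":{"type":"array"},"force":{"type":"number"}},"required":["delta_rot","dp","grip"]}

```bash
mkdir -p pics
cat > h.py <<'E'
import numpy as np, cv2
from bench import bot
from scipy.spatial.transform import Rotation as R
def snap(n,f):
    s=bot.read_state(); c=bot.camera(n); cv2.imwrite('pics/'+f+'.png',c['pixels'][:,:,::-1])
    np.savez('pics/'+f+'.npz',tp=s['tcp_pos'],to=s['orientation'],**{k:c[k] for k in c if k!='name'})
    return c
E
ls
python3 - <<'E'
from h import *
for n in('top','side'):
    c=snap(n,n+'0'); print({k:(c[k] if k!='pixels' else 0) for k in c})
print(bot.read_state())
E
```

```text
h.py
pics
{'pixels': 0, 'mtx': array([[535.42175758,   0.        , 315.56227151],
       [  0.        , 535.42175758, 235.37278457],
       [  0.        ,   0.        ,   1.        ]]), 'cam_to_world': array([[ 1.91815535e-02,  9.89716901e-01, -1.41748101e-01,
         4.17137077e+02],
       [-9.99698936e-01,  1.68159602e-02, -1.78678838e-02,
        -3.50900983e+01],
       [-1.53005162e-02,  1.42048160e-01,  9.89741489e-01,
         1.11768462e+03],
       [ 0.00000000e+00,  0.00000000e+00,  0.00000000e+00,
         1.00000000e+00]])}
{'pixels': 0, 'mtx': array([[482.1231268 ,   0.        , 324.4584084 ],
       [  0.        , 482.1231268 , 242.49716296],
       [  0.        ,   0.        ,   1.        ]]), 'cam_to_world': array([[ 9.52088186e-01,  2.04250217e-01, -2.27617958e-01,
         3.21373822e+02],
       [-3.05801496e-01,  6.26872211e-01, -7.16600779e-01,
        -7.69776198e+02],
       [-3.67849181e-03,  7.51873048e-01,  6.59297648e-01,
         7.70408545e+02],
       [ 0.00000000e+00,  0.00000000e+00,  0.00000000e+00,
         1.00000000e+00]])}
{'time_s': 0.1, 'joint_pos': array([ 1.04669120e+00,  2.63518599e-01, -4.88294009e-02,  1.25942068e+00,
       -3.17489978e-05,  1.41549385e+00]), 'qvel': array([-0.00222416, -0.00052917,  0.00157456, -0.00024055, -0.00065842,
       -0.00106513]), 'effort': array([ 5.22785238e-03, -6.38577247e+01,  3.85063934e+01,  9.93909664e-03,
       -2.39441243e-05,  2.68985167e-05]), 'tcp_pos': array([189.14839058, 489.47009006, 209.26682102]), 'orientation': array([-5.75982272e-01, -3.08804131e+00,  1.45656753e-03]), 'contact_force': array([-0.50376988,  0.35817677,  0.24247169]), 'moment': array([-0.00842961,  0.00386867, -0.0419317 ]), 'grasp_force': 0.0, 'gripper_width': 85.56888962487054}
```

View pics/top0.png

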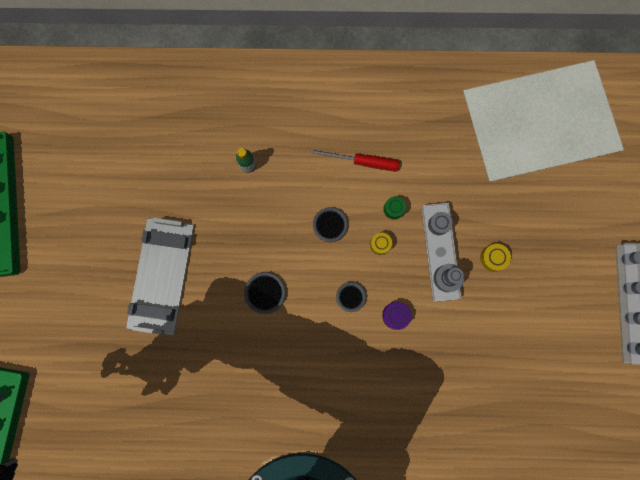

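View pics/side0.png

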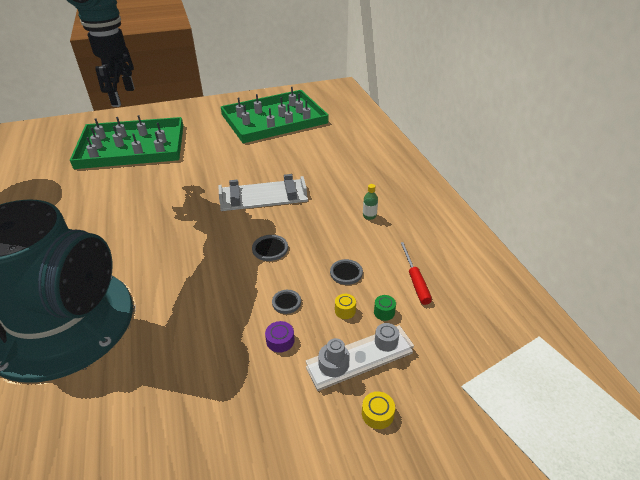

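Top view: the steel stack (large+small) is at px (450,276) and the medium at (440,222), both on the carrier at (442,252). Dishes: L (266,293), M (330,225), S (351,297). Cradle is at (161,275). Look-alikes: purple large (397,315), yellow large (497,257), green medium (396,207), yellow medium (381,243). I choose the grey steel ones on the carrier. One close crop to check the choice.

```bash
cat >> h.py <<'E'
def ray(f,u,v):
    d=np.load('pics/'+f+'.npz'); K=d['mtx']
    if 'cam_to_world' in d: 
        T=d['cam_to_world']; x=np.array([(u-K[0,2])/K[0,0],(v-K[1,2])/K[1,1],1.])
    else:
        W=np.eye(4);W[:3,:3]=R.from_rotvec(d['to']).as_matrix();W[:3,3]=d['tp'];T=W@d['T_tool_cam']
        a=(u-K[0,2])/K[0,0];b=(v-K[1,2])/K[1,1];r=np.hypot(a,b)+1e-12
        x=np.array([a/r*np.sin(r),b/r*np.sin(r),np.cos(r)])
    return T[:3,3],T[:3,:3]@(x*[1,-1,-1])
def onz(f,u,v,z):
    o,d=ray(f,u,v); return (o+d*(z-o[2])/d[2])[:2]
def crop(f,x,y,w,h,k,out):
    im=cv2.imread('pics/'+f+'.png')[y:y+h,x:x+w]; cv2.imwrite('pics/'+out+'.png',cv2.resize(im,None,fx=k,fy=k,interpolation=cv2.INTER_CUBIC))
E
python3 - <<'E'
from h import *
a=cv2.imread('pics/top0.png')[190:320,400:490]; b=cv2.imread('pics/side0.png')[310:400,295:425]
a=cv2.resize(a,None,fx=4,fy=4,interpolation=2); b=cv2.resize(b,None,fx=3.3,fy=3.3,interpolation=2)
o=np.zeros((520,800,3),np.uint8); o[:a.shape[0],:a.shape[1]]=a; o[:b.shape[0],365:365+b.shape[1]]=b[:,:435]
cv2.imwrite('pics/c1.png',o)
for f,rs in (('top0',[('L',266,293),('M',330,225),('S',351,297)]),('side0',[('L',270,248),('M',346,272),('S',287,302)])):
    im=cv2.imread('pics/'+f+'.png').max(2); m=(im<22).astype(np.uint8)
    n,l,st,ce=cv2.connectedComponentsWithStats(m)
    for k,u,v in rs:
        i=l[v,u]; print(f,k,st[i],ce[i],onz(f,*ce[i],4) if i else '')
# cradle: bright / corners in top
im=cv2.imread('pics/top0.png'); hsv=cv2.cvtColor(im,cv2.COLOR_BGR2HSV)
m=((hsv[...,1]<40)&(hsv[...,2]>90)).astype(np.uint8)
n,l,st,ce=cv2.connectedComponentsWithStats(m)
for i in range(1,n):
    if st[i,4]>200: print(st[i],ce[i])
E
```

```text
top0 L [248 277  33  33 863] [264.21320973 292.94901506] [454.29131711  89.12894562]
top0 M [317 212  27  26 535] [329.6953271  224.34953271] [600.6008818  -44.31128426]
top0 S [340 287  22  21 351] [350.45584046 296.88603989] [449.53058699 -89.51559373]
side0 L [     0      0    640    480 306541] [319.8670553  239.65752053] 
side0 M [     0      0    640    480 306541] [319.8670553  239.65752053] 
side0 S [     0      0    640    480 306541] [319.8670553  239.65752053] 
[   0    0  640   14 7087] [351.24834203   5.24721321]
[168  27  35  20 219] [187.42009132  36.1826484 ]
[132  34  34  13 228] [147.93421053  41.5877193 ]
[459  39  32  11 213] [475.21126761  45.24413146]
[  464    61   159   120 12813] [542.1848123  120.44657769]
[ 422  203   42   98 2201] [440.8028169  252.15720127]
[145 218  48  18 543] [168.39594843 226.36832413]
[ 131  243   58   64 2774] [160.04361932 274.56849315]
[ 617  243   23  121 2031] [628.99901526 299.0108321 ]
[127 313  40  20 434] [143.37557604 322.14516129]
```

View pics/c1.png

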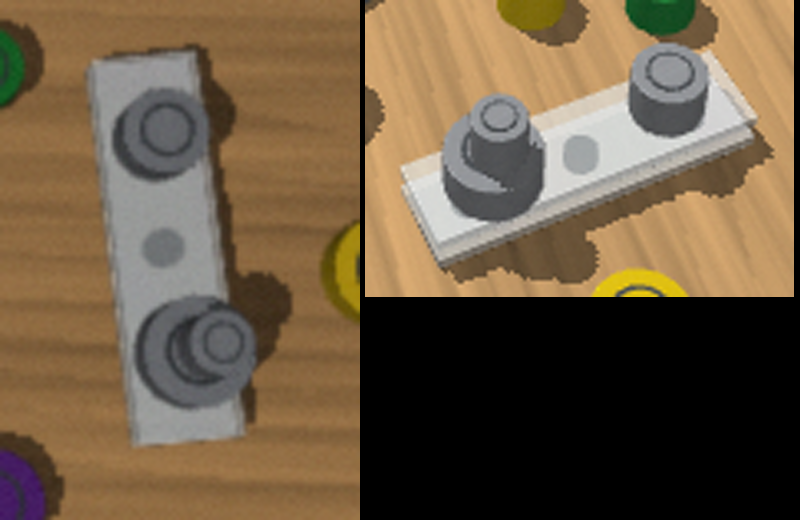

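Run:
```python
from h import *
P=lambda x,y:(400+x/4-.4,190+y/4-.4)
print('small',onz('top0',*P(222,344),86),'med',onz('top0',*P(167,129),58),'large',onz('top0',*P(190,350),54))
P2=lambda x,y:(295+(x-365)/3.3,310+y/3.3)
print('side small',onz('side0',*P2(499,116),86),'med',onz('side0',*P2(671,71),58))
cs=[onz('top0',*P(*p),26) for p in((92,62),(197,53),(242,434),(135,445))]
print('carrier',cs,np.mean(cs,0)); d=(cs[0]+cs[1]-cs[2]-cs[3]);print('yaw',np.arctan2(d[1],d[0]))
print('end stops',onz('top0',168.4,226.4,20),onz('top0',143.4,322.1,20))
print(R.from_rotvec(bot.read_state()['orientation']).as_matrix().round(3)); print(np.load('pics/top0.npz').files, bot.camera('wrist')['T_tool_cam'].round(2),bot.camera('wrist')['mtx'])
```

```text
small [ 491.49121816 -285.64594444] med [ 600.48884266 -266.96168414] large [ 490.54520697 -277.6078686 ]
side small [ 493.54060067 -288.66516739] med [ 602.23928503 -269.57063304]
carrier [array([ 640.55971473, -235.77893805]), array([ 646.17722201, -289.99415938]), array([ 450.6014071 , -309.46289415]), array([ 444.07538646, -255.60627337])] [ 545.35343258 -272.71056624]
yaw 0.09989607191083687
end stops [588.02947585 291.95244224] [390.19872491 331.51150983]
[[-0.933  0.36  -0.   ]
 [ 0.36   0.933 -0.001]
 [ 0.    -0.001 -1.   ]]
['tp', 'to', 'pixels', 'mtx', 'cam_to_world'] [[ 0.0000e+00  9.5000e-01  3.1000e-01  8.0860e+01]
 [ 1.0000e+00 -0.0000e+00 -0.0000e+00 -1.4000e-01]
 [-0.0000e+00  3.1000e-01 -9.5000e-01 -1.6427e+02]
 [ 0.0000e+00  0.0000e+00  0.0000e+00  1.0000e+00]] [[371.64829954   0.         321.41877951]
 [  0.         371.64829954 228.94023031]
 [  0.           0.           1.        ]]
```

```bash
cat >> h.py <<'E'
def go(p,yaw):  # yaw of tool y axis; tool down
    s=bot.read_state(); M=R.from_rotvec(s['orientation'])
    y=np.array([np.cos(yaw),np.sin(yaw),0]); z=np.array([0,0,-1.]); T=R.from_matrix(np.c_[np.cross(y,z),y,z])
    print('at',s['tcp_pos'].round(1),'dp',M.inv().apply(np.array(p)-s['tcp_pos']).round(1),'rot',(M.inv()*T).as_rotvec().round(4),'q',s['joint_pos'].round(2),'w',round(s['gripper_width'],1),'t',round(s['time_s'],1),'F',s['contact_force'].round(1))
E
python3 -c "
from h import *
go((480,-284,200),1.671)"
```

```text
at [189.2 489.6 209.4] dp [-550.1 -616.7    9.8] rot [-6.00e-04 -2.00e-04 -4.69e-01] q [ 1.05  0.26 -0.05  1.26 -0.    1.42] w 85.6 t 0.2 F [-0.1  0.2 -0.2]
```

>>> drive_tool --dp '[[-550, -615, 8], [-550, -615, 8], [-550, -615, 8], [-550, -615, 8], [-550, -615, 8], [-550, -615, 8], [-550, -615, 8], [-550, -615, 8]]' --delta_rot '[[0, 0, -0.15], [0, 0, -0.3], [0, 0, -0.468], [0, 0, -0.468], [0, 0, -0.468], [0, 0, -0.468], [0, 0, -0.468], [0, 0, -0.468]]' --grip '[85, 85, 85, 85, 85, 85, 85, 85]' --force 60

```text
time_s: 1.0
tcp_pos: [324.0, 134.0, 206.3]
orientation: [-0.156, 3.137, 0.0]
contact_force: [1.4, 1.0, 0.2]
gripper_width: 84.8
grasp_force: 0.0
```

```bash
python3 -c "
from h import *
go((480,-284,200),1.671)"
```

```text
at [324.  134.  206.3] dp [-113.7 -431.4    6.3] rot [ 0.      0.0006 -0.0008] q [ 0.16 -0.04 -0.41  1.2  -0.    0.06] w 84.8 t 1.0 F [1.4 1.  0.2]
```

>>> drive_tool --dp '[[-110, -430, 6], [-110, -430, 6], [-110, -430, 6], [-110, -430, 6], [-110, -430, 6], [-110, -430, 6], [-110, -430, 6], [-110, -430, 6]]' --delta_rot '[[0, 0, 0], [0, 0, 0], [0, 0, 0], [0, 0, 0], [0, 0, 0], [0, 0, 0], [0, 0, 0], [0, 0, 0]]' --grip '[85, 85, 85, 85, 85, 85, 85, 85]'

```text
time_s: 1.8
tcp_pos: [459.8, -238.7, 200.7]
orientation: [-0.155, 3.138, 0.0]
contact_force: [2.6, -0.3, 0.6]
gripper_width: 85.0
grasp_force: 0.0
```

>>> drive_tool --dp '[[0, -40, 0], [0, -40, 0], [0, -40, 0], [0, -40, 0]]' --delta_rot '[[0, 0, 0], [0, 0, 0], [0, 0, 0], [0, 0, 0]]' --grip '[85, 85, 85, 85]'

```text
time_s: 2.2
tcp_pos: [463.4, -275.3, 200.8]
orientation: [0.156, -3.137, -0.001]
contact_force: [-0.2, 0.1, 0.7]
gripper_width: 85.0
grasp_force: 0.0
```

```bash
python3 -c "
from h import *
go((492,-287,200),1.671); snap('wrist','w1')"
```

```text
at [ 463.4 -275.3  200.8] dp [-27.3 -14.4   0.8] rot [ 0.0004 -0.0002 -0.0005] q [-0.69  0.29 -0.03  1.25  0.   -0.79] w 85.0 t 2.2 F [-0.2  0.1  0.7]
```

View pics/w1.png

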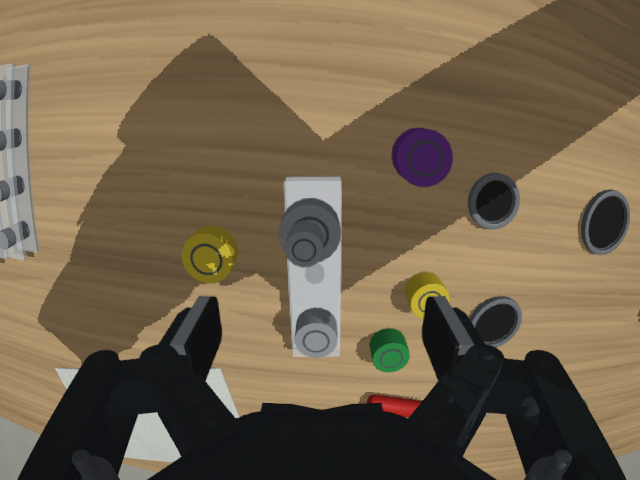

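The wrist view shows the small weight's top at (304,249), the large's at about (309,231) and the medium's at (316,340). Dishes: S (493,200), M (496,322), L (606,222).

Run:
```python
from h import *
for n,u,v,z in(('s',304,249,86),('l',309,231,54),('m',316,340,58),('dS',493.5,200,4),('dM',496.5,322,4),('dL',606,221,4),('c1',285,178,26),('c2',340,178,26),('c3',341,356,26),('c4',293,356,26)): print(n,onz('w1',u,v,z).round(1))
# large: fit edges of disc top via grey mask
```

```text
s [ 492.9 -286.3]
l [ 488.  -283.7]
m [ 600.4 -266.8]
dS [450.3 -90.3]
dM [601.2 -41.8]
dL [454.6  88.5]
c1 [ 448.  -310.6]
c2 [ 443.1 -259.8]
c3 [ 643.  -234.7]
c4 [ 648.6 -288.9]
```

>>> drive_tool --dp '[[-28, -14, 30], [-28, -14, 60], [-28, -14, 90], [-28, -14, 110], [-28, -14, 125], [-28, -14, 139], [-28, -14, 139], [-28, -14, 139]]' --delta_rot '[[0, 0, 0], [0, 0, 0], [0, 0, 0], [0, 0, 0], [0, 0, 0], [0, 0, 0], [0, 0, 0], [0, 0, 0]]' --grip '[85, 85, 85, 85, 85, 85, 85, 85]'

```text
time_s: 3.05
tcp_pos: [493.0, -286.7, 62.5]
orientation: [-0.157, 3.137, -0.0]
contact_force: [0.3, 0.1, -0.4]
gripper_width: 84.8
grasp_force: 0.0
```

>>> drive_tool --dp '[[0, 0, 0], [0, 0, 0], [0, 0, 0], [0, 0, 0], [0, 0, 0], [0, 0, 0], [0, 0, 0], [0, 0, 0]]' --delta_rot '[[0, 0, 0], [0, 0, 0], [0, 0, 0], [0, 0, 0], [0, 0, 0], [0, 0, 0], [0, 0, 0], [0, 0, 0]]' --grip '[60, 50, 45, 40, 36, 33, 30, 28]' --force 40

```text
time_s: 3.85
tcp_pos: [492.9, -287.3, 62.0]
orientation: [-0.156, 3.137, 0.0]
contact_force: [-1.2, 2.5, 4.4]
gripper_width: 28.2
grasp_force: 32.4
```

```bash
python3 -c "
from h import *
go((450,-90,220),1.671); snap('wrist','w2')"
```

```text
at [ 492.9 -287.3   62. ] dp [  23.1  200.6 -158. ] rot [ 0.0001  0.0003 -0.0009] q [-0.67  0.42 -0.22  0.93  0.   -0.77] w 28.2 t 3.9 F [-1.2  2.5  4.4]
```

View pics/w2.png

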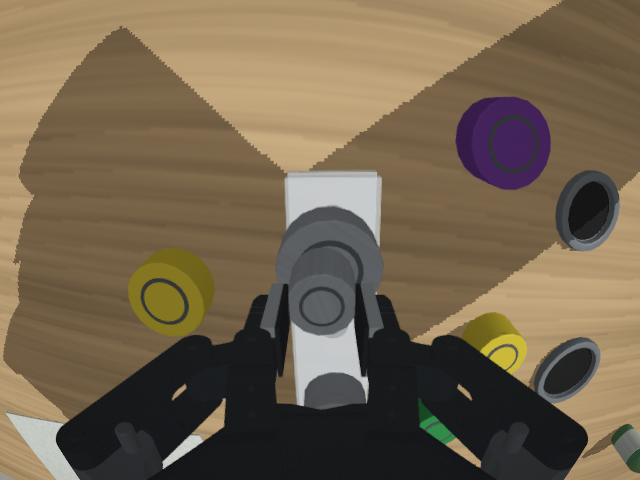

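```bash
python3 -c "
from h import *
print(onz('w2',322,307,86)); p=onz('w2',322,307,86)-[492.9,-287.3]; print('tool x off',p@[-.995,-.1],'y',p@[-.1,.995]); s=bot.read_state();print(s['gripper_width'],s['grasp_force'],s['moment'])"
```

```text
[ 493.99187938 -286.77415163]
tool x off -1.1390048248007312 y 0.4140311914831224
28.710109677096284 32.33834981918335 [0.44444973 0.11051485 0.0035767 ]
```

>>> drive_tool --dp '[[0, 0, -15], [0, 0, -40], [0, 0, -70], [0, 0, -70]]' --delta_rot '[[0, 0, 0], [0, 0, 0], [0, 0, 0], [0, 0, 0]]' --grip '[27, 27, 27, 27]'

```text
time_s: 4.3
tcp_pos: [494.2, -288.5, 135.0]
orientation: [-0.156, 3.134, -0.005]
contact_force: [0.7, 0.0, -2.7]
gripper_width: 28.2
grasp_force: 39.7
```

```bash
python3 -c "
from h import *
go((450,-90,132),1.671); snap('wrist','w3'); snap('side','s3')
a=cv2.imread('pics/w3.png'); b=cv2.imread('pics/s3.png')[240:420,230:450]
o=np.zeros((480,800,3),np.uint8); o[:360,:400]=cv2.resize(a[120:480,120:520],(400,360)); o[:327,400:800]=cv2.resize(b,(400,327)); cv2.imwrite('pics/c3.png',o)"
```

```text
at [ 494.2 -288.5  135. ] dp [ 24.3 201.9   2.2] rot [-0.0035  0.0034 -0.001 ] q [-0.67  0.37 -0.09  1.1  -0.   -0.77] w 28.2 t 4.3 F [ 0.7  0.  -2.7]
```

View pics/c3.png

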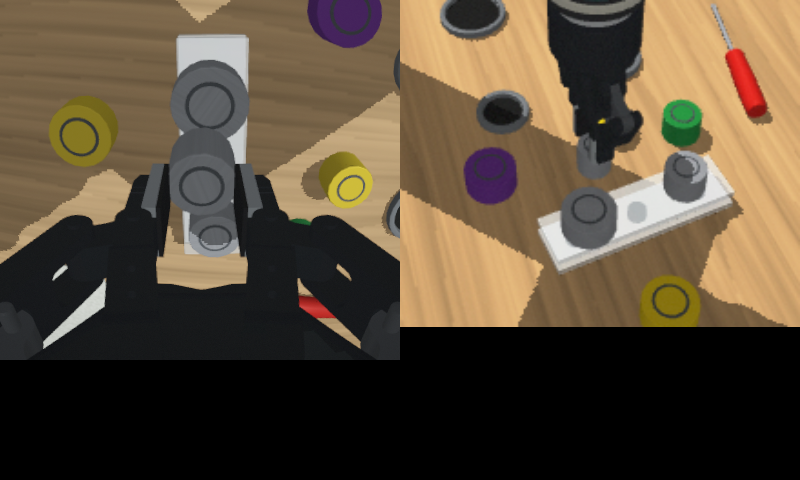

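The side and wrist crops show the small weight held upright and the large weight bare. Moving it to the small dish.

>>> drive_tool --dp '[[24, 202, 0], [24, 202, 0], [24, 202, 0], [24, 202, 0], [24, 202, 20], [24, 202, 50], [24, 202, 80], [24, 202, 100]]' --delta_rot '[[0, 0, 0], [0, 0, 0], [0, 0, 0], [0, 0, 0], [0, 0, 0], [0, 0, 0], [0, 0, 0], [0, 0, 0]]' --grip '[27, 27, 27, 27, 27, 27, 27, 27]'

```text
time_s: 5.2
tcp_pos: [447.3, -88.0, 29.2]
orientation: [0.156, -3.135, -0.002]
contact_force: [0.1, -0.9, -1.7]
gripper_width: 28.1
grasp_force: 39.8
```

>>> drive_tool --dp '[[0, 0, 5], [0, 0, 5], [0, 0, 5]]' --delta_rot '[[0, 0, 0], [0, 0, 0], [0, 0, 0]]' --grip '[27, 27, 27]'

```text
time_s: 5.5
tcp_pos: [449.3, -88.9, 27.3]
orientation: [-0.156, 3.137, -0.0]
contact_force: [-0.2, -0.4, -2.0]
gripper_width: 28.1
grasp_force: 39.8
```

```bash
python3 -c "
from h import *
go((450,-90,12),1.671); snap('wrist','w4')"
```

```text
at [449.3 -88.9  27.3] dp [-0.6 -1.1 15.3] rot [-0.0002  0.0004 -0.0011] q [-0.37  0.29 -0.55  0.73 -0.   -0.47] w 28.1 t 5.5 F [-0.2 -0.4 -2. ]
```

View pics/w4.png

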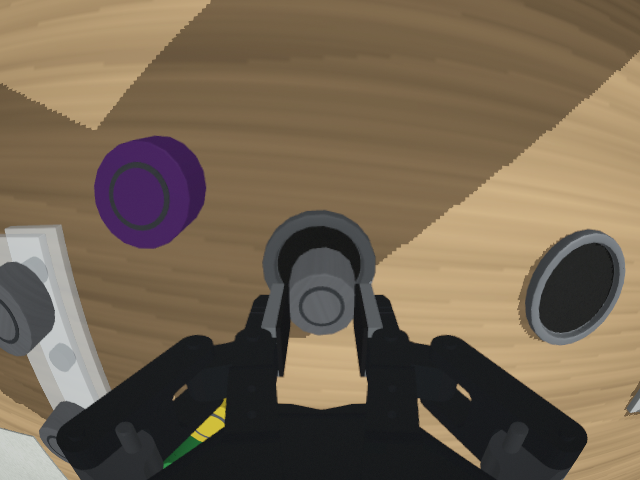

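The weight hangs centred over the small dish, which is at (320,262). Lowering.

>>> drive_tool --dp '[[-0.5, -1, 6], [-0.5, -1, 11], [-0.5, -1, 13], [-0.5, -1, 14], [-0.5, -1, 15], [-0.5, -1, 15.5], [-0.5, -1, 15.5]]' --delta_rot '[[0, 0, 0], [0, 0, 0], [0, 0, 0], [0, 0, 0], [0, 0, 0], [0, 0, 0], [0, 0, 0]]' --grip '[27, 27, 27, 27, 27, 27, 27]'

```text
time_s: 6.25
tcp_pos: [449.8, -89.6, 11.9]
orientation: [-0.156, 3.137, 0.0]
contact_force: [-4.3, 2.4, 13.2]
gripper_width: 28.0
grasp_force: 43.2
```

>>> drive_tool --dp '[[0, 0, 0], [0, 0, 0], [0, 0, 0], [0, 0, 0], [0, 0, -20], [0, 0, -60], [0, 0, -110], [0, 0, -160]]' --delta_rot '[[0, 0, 0], [0, 0, 0], [0, 0, 0], [0, 0, 0], [0, 0, 0], [0, 0, 0], [0, 0, 0], [0, 0, 0]]' --grip '[35, 42, 52, 60, 70, 80, 85, 85]'

```text
time_s: 7.05
tcp_pos: [449.0, -89.5, 173.1]
orientation: [0.156, -3.137, -0.0]
contact_force: [1.4, -0.2, 0.5]
gripper_width: 85.0
grasp_force: 0.0
```

```bash
python3 -c "
from h import *
snap('wrist','w5'); go((489,-284.5,140),1.675);print('L',onz('w3',330,225,54))
crop('w5',160,100,320,240,2,'c5')"
```

```text
at [451.5 -90.4 180.3] dp [ -17.8 -196.7   41.2] rot [-0.0036  0.007  -0.0049] q [-0.37  0.16 -0.27  1.14  0.   -0.47] w 84.9 t 7.1 F [-0.2 -0.7  9.1]
L [ 491.06499244 -282.90550916]
```

View pics/c5.png

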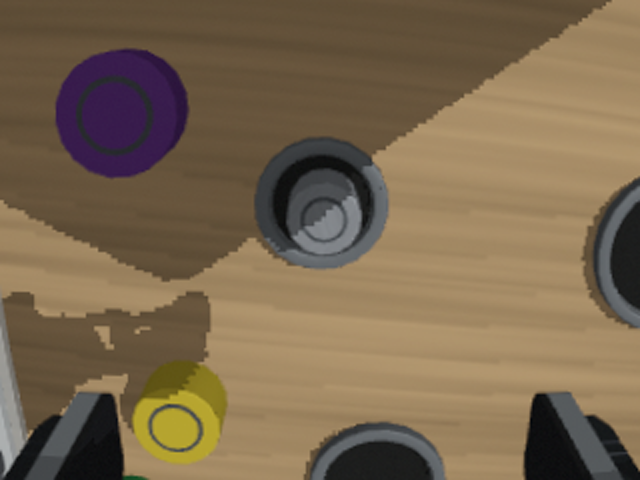

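```bash
python3 -c "
from h import *
print('Y',onz('w1',207,259,28),onz('top0',498,256.5,28),'purple',onz('w1',424,157,28),'green',onz('w1',391,350,32),'y2',onz('w1',430,302,32))
go((490.5,-282.5,140),1.675)"
```

```text
Y [ 537.13945968 -384.59137419] [ 536.09747328 -387.32905719] purple [ 413.80477925 -184.04688904] green [ 626.1250287  -180.65365618] y2 [ 561.64306799 -149.94412388]
at [451.5 -90.4 180.3] dp [ -19.5 -194.9   41.2] rot [-0.0036  0.007  -0.0049] q [-0.37  0.16 -0.27  1.14  0.   -0.47] w 84.9 t 7.1 F [-0.2 -0.7  9.1]
```

>>> drive_tool --dp '[[-21, -196, 0], [-21, -196, 0], [-21, -196, 20], [-21, -196, 40], [-21, -196, 60], [-21, -196, 80], [-21, -196, 80], [-21, -196, 80]]' --delta_rot '[[0, 0, 0], [0, 0, 0], [0, 0, 0], [0, 0, 0], [0, 0, 0], [0, 0, 0], [0, 0, 0], [0, 0, 0]]' --grip '[85, 85, 85, 85, 85, 85, 85, 85]'

```text
time_s: 7.9
tcp_pos: [489.9, -282.5, 91.7]
orientation: [0.156, -3.137, -0.0]
contact_force: [0.4, 0.1, 0.1]
gripper_width: 84.7
grasp_force: 0.0
```

```bash
python3 -c "
from h import *
snap('wrist','w6'); go((490.5,-282.5,30),1.675)"
```

```text
at [ 490.3 -282.7   92.3] dp [-0.2  0.2 62.3] rot [-0.0006  0.0006 -0.0046] q [-0.67  0.39 -0.18  1.    0.   -0.77] w 85.1 t 8.0 F [0.3 0.6 0.3]
```

View pics/w6.png

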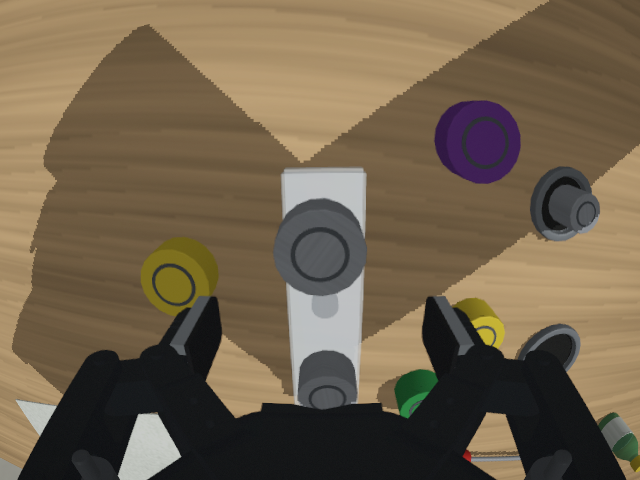

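The large weight's ring is centred at (320,253), between the open fingers.

```bash
python3 -c "
from h import *
p=onz('w6',320,253,54);print(p); go((*p,30),1.675)"
```

```text
[ 490.51667217 -283.09525341]
at [ 490.3 -282.7   92.3] dp [-0.2 -0.4 62.3] rot [-0.0006  0.0006 -0.0046] q [-0.67  0.39 -0.18  1.    0.   -0.77] w 85.1 t 8.0 F [0.3 0.6 0.3]
```

>>> drive_tool --dp '[[0, 0, 25], [0, 0, 45], [0, 0, 58], [0, 0, 62], [0, 0, 62]]' --delta_rot '[[0, 0, 0], [0, 0, 0], [0, 0, 0], [0, 0, 0], [0, 0, 0]]' --grip '[85, 85, 85, 85, 85]'

```text
time_s: 8.45
tcp_pos: [490.3, -282.7, 30.0]
orientation: [-0.156, 3.137, -0.001]
contact_force: [-0.2, 0.2, -0.9]
gripper_width: 85.0
grasp_force: 0.0
```

>>> drive_tool --dp '[[0, 0, 0], [0, 0, 0], [0, 0, 0], [0, 0, 0], [0, 0, 0], [0, 0, 0], [0, 0, 0]]' --delta_rot '[[0, 0, 0], [0, 0, 0], [0, 0, 0], [0, 0, 0], [0, 0, 0], [0, 0, 0], [0, 0, 0]]' --grip '[75, 66, 60, 55, 52, 50, 50]' --force 60

```text
time_s: 9.15
tcp_pos: [489.9, -282.7, 29.4]
orientation: [-0.156, 3.138, -0.0]
contact_force: [-0.6, -0.5, 2.3]
gripper_width: 50.2
grasp_force: 1.0
```

>>> drive_tool --dp '[[0, 0, -5], [0, 0, -25], [0, 0, -55], [0, 0, -90], [0, 0, -90], [0, 0, -90]]' --delta_rot '[[0, 0, 0], [0, 0, 0], [0, 0, 0], [0, 0, 0], [0, 0, 0], [0, 0, 0]]' --grip '[50, 50, 50, 50, 50, 50]'

```text
time_s: 9.75
tcp_pos: [490.2, -282.9, 119.8]
orientation: [-0.156, 3.137, -0.001]
contact_force: [-0.4, 0.1, -0.4]
gripper_width: 50.0
grasp_force: 0.0
```

```bash
python3 -c "
from h import *
go((454.5,89,120),1.671)"
```

```text
at [ 490.2 -282.9  119.8] dp [ -1.3 373.6  -0.5] rot [-0.0009  0.001  -0.001 ] q [-0.67  0.37 -0.13  1.06  0.   -0.77] w 50.0 t 9.8 F [-0.4  0.1 -0.4]
```

The jaws only just touched at 50, so the width readout runs a few mm low. I'll reopen and retry with a smaller command.

>>> drive_tool --dp '[[0, 0, 0], [0, 0, 0], [0, 0, 0], [0, 0, 30], [0, 0, 60], [0, 0, 80], [0, 0, 90], [0, 0, 90]]' --delta_rot '[[0, 0, 0], [0, 0, 0], [0, 0, 0], [0, 0, 0], [0, 0, 0], [0, 0, 0], [0, 0, 0], [0, 0, 0]]' --grip '[85, 85, 85, 85, 85, 85, 85, 85]'

```text
time_s: 10.55
tcp_pos: [489.3, -282.2, 28.2]
orientation: [0.156, -3.136, -0.002]
contact_force: [0.9, 0.7, 0.5]
gripper_width: 85.0
grasp_force: 0.0
```

>>> drive_tool --dp '[[0, 0, 0], [0, 0, 0], [0, 0, 0], [0, 0, 0], [0, 0, 0], [0, 0, 0], [0, 0, 0], [0, 0, 0]]' --delta_rot '[[0, 0, 0], [0, 0, 0], [0, 0, 0], [0, 0, 0], [0, 0, 0], [0, 0, 0], [0, 0, 0], [0, 0, 0]]' --grip '[75, 66, 60, 55, 50, 46, 42, 40]' --force 60

```text
time_s: 11.35
tcp_pos: [490.9, -283.4, 30.8]
orientation: [-0.156, 3.135, -0.003]
contact_force: [-1.2, 0.8, 18.9]
gripper_width: 40.0
grasp_force: 9.0
```

```bash
python3 -c "
from h import *
go((454.5,89,120),1.671);snap('wrist','w7')"
```

```text
at [ 490.9 -283.4   30.8] dp [ -0.9 374.  -89.9] rot [-0.002   0.0023 -0.001 ] q [-0.67  0.44 -0.28  0.84  0.   -0.77] w 40.0 t 11.3 F [-1.2  0.8 18.9]
```

View pics/w7.png

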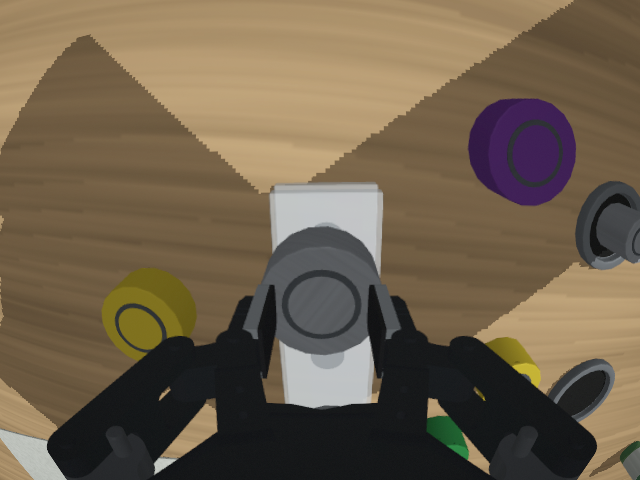

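```bash
python3 -c "
from h import *
print('mid spot w6',onz('w6',325,306,26),'w7',onz('w7',327,357,26),onz('w7',327,227,26),'carrier end w7',onz('w7',272,187,26),onz('w7',381,184,26),'w6',onz('w6',283,171,26),onz('w6',365,170,26))
for z in (54,60,66,70):
    r=[onz('w7',u,304,z) for u in (282,361)]; print(z,np.mean(r,0),np.linalg.norm(r[0]-r[1]))
r=[onz('w6',u,253,54) for u in (291,350)];print('ring w6',np.linalg.norm(r[0]-r[1]))
s=bot.read_state();print(s['gripper_width'],s['grasp_force'],s['contact_force'],s['moment'])
crop('w7',240,210,160,180,3.3,'c7')
crop('w3',240,150,160,180,3.3,'c3b')
a=cv2.imread('pics/c7.png');snap('side','s7');crop('s7',280,300,150,110,4,'c7s');b=cv2.imread('pics/c7s.png')
o=np.zeros((594,800,3),np.uint8);o[:528,:400]=cv2.resize(a,(400,450)).repeat(1,0)[:528] if 0 else cv2.resize(a,(400,528));o[:300,400:]=cv2.resize(b,(400,300));cv2.imwrite('pics/c7c.png',o)"
```

```text
mid spot w6 [ 541.95132036 -274.5468375 ] w7 [ 541.6860568  -274.95817353] [ 464.68532358 -283.14447313] carrier end w7 [ 447.71982726 -310.68265941] [ 441.16803325 -260.24951048] w6 [ 449.21541015 -310.57723932] [ 443.42840961 -259.50467592]
54 [ 491.01062202 -283.11306672] 34.48517157888094
60 [ 487.56166062 -283.44771449] 33.016931987463174
66 [ 484.11269922 -283.78236226] 31.548692396045354
70 [ 481.81339162 -284.00546077] 30.56986600176686
ring w6 34.61868922372368
39.98455242239687 9.172261037165299 [-1.04535654  1.77332552 17.62059708] [ 0.45127562  0.25216648 -0.04246921]
```

View pics/c7c.png

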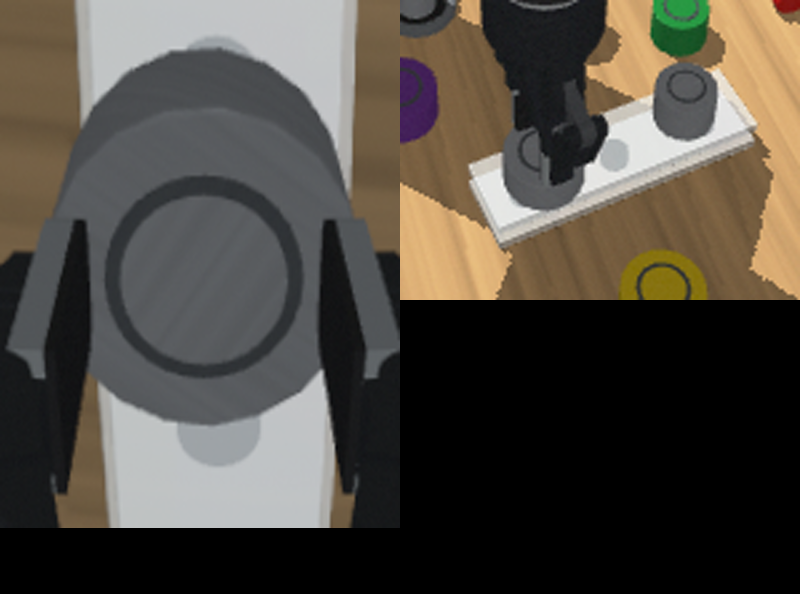

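The weight stands unmoved and the pads are on its sides, but the grip is still light. I'll close further.

>>> drive_tool --dp '[[0, 0, -1], [0, 0, -1], [0, 0, -1], [0, 0, -1], [0, 0, -1], [0, 0, -1]]' --delta_rot '[[0, 0, 0], [0, 0, 0], [0, 0, 0], [0, 0, 0], [0, 0, 0], [0, 0, 0]]' --grip '[36, 32, 28, 24, 20, 20]' --force 60

```text
time_s: 12.05
tcp_pos: [491.1, -283.8, 32.5]
orientation: [-0.156, 3.135, -0.005]
contact_force: [-3.9, 0.6, 26.6]
gripper_width: 20.1
grasp_force: 13.2
```

The weight sits below the pad centre, so the pads splay and the grip slips. I'll reopen and grip lower, with the TCP at about 25.

>>> drive_tool --dp '[[0, 0, 0], [0, 0, 0], [0, 0, 0], [0, 0, 0], [0, 0, 0], [0, 0, 3], [0, 0, 6], [0, 0, 6]]' --delta_rot '[[0, 0, 0], [0, 0, 0], [0, 0, 0], [0, 0, 0], [0, 0, 0], [0, 0, 0], [0, 0, 0], [0, 0, 0]]' --grip '[85, 85, 85, 85, 85, 85, 85, 85]'

```text
time_s: 12.85
tcp_pos: [489.6, -282.4, 23.7]
orientation: [0.156, -3.137, -0.001]
contact_force: [-0.3, 0.1, 0.1]
gripper_width: 84.8
grasp_force: 0.0
```

>>> drive_tool --dp '[[0, 0, 0], [0, 0, 0], [0, 0, 0], [0, 0, 0], [0, 0, 0], [0, 0, 0], [0, 0, 0], [0, 0, 0]]' --delta_rot '[[0, 0, 0], [0, 0, 0], [0, 0, 0], [0, 0, 0], [0, 0, 0], [0, 0, 0], [0, 0, 0], [0, 0, 0]]' --grip '[78, 70, 64, 58, 54, 52, 50, 50]' --force 60

```text
time_s: 13.65
tcp_pos: [490.1, -283.2, 25.3]
orientation: [-0.156, 3.137, -0.002]
contact_force: [-3.2, -0.6, 12.7]
gripper_width: 52.4
grasp_force: 60.1
```

>>> drive_tool --dp '[[0, 0, 0], [0, 0, 0], [0, 0, 0]]' --delta_rot '[[0, 0, 0], [0, 0, 0], [0, 0, 0]]' --grip '[48, 45, 45]'

```text
time_s: 13.95
tcp_pos: [490.1, -283.2, 25.2]
orientation: [-0.156, 3.137, -0.002]
contact_force: [-3.8, 0.3, 13.1]
gripper_width: 52.9
grasp_force: 60.1
```

Firm grip now: 60 N, and the readout is 4 mm low as it was with the small weight. Lifting.

>>> drive_tool --dp '[[0, 0, -5], [0, 0, -20], [0, 0, -45], [0, 0, -75], [0, 0, -95], [0, 0, -95]]' --delta_rot '[[0, 0, 0], [0, 0, 0], [0, 0, 0], [0, 0, 0], [0, 0, 0], [0, 0, 0]]' --grip '[45, 45, 45, 45, 45, 45]'

```text
time_s: 14.55
tcp_pos: [490.8, -283.3, 121.3]
orientation: [-0.156, 3.135, -0.003]
contact_force: [-0.0, 0.0, -6.8]
gripper_width: 52.2
grasp_force: 64.5
```

```bash
python3 -c "
from h import *
go((454.5,89,120),1.671)"
```

```text
at [ 490.8 -283.3  121.3] dp [ -0.8 374.    0.5] rot [-0.0022  0.0023 -0.0009] q [-0.67  0.37 -0.13  1.06  0.   -0.77] w 52.2 t 14.6 F [-0.   0.  -6.8]
```

>>> drive_tool --dp '[[-1, 374, 0], [-1, 374, 0], [-1, 374, 0], [-1, 374, 0], [-1, 374, 0], [-1, 374, 0], [-1, 374, 0], [-1, 374, 0]]' --delta_rot '[[0, 0, 0], [0, 0, 0], [0, 0, 0], [0, 0, 0], [0, 0, 0], [0, 0, 0], [0, 0, 0], [0, 0, 0]]' --grip '[45, 45, 45, 45, 45, 45, 45, 45]'

```text
time_s: 15.35
tcp_pos: [451.9, 92.8, 117.9]
orientation: [0.159, -3.135, -0.001]
contact_force: [-0.3, -0.8, -6.5]
gripper_width: 51.9
grasp_force: 65.1
```

>>> drive_tool --dp '[[0, 0, 0], [0, 0, 30], [0, 0, 60], [0, 0, 85], [0, 0, 95], [0, 0, 95]]' --delta_rot '[[0, 0, 0], [0, 0, 0], [0, 0, 0], [0, 0, 0], [0, 0, 0], [0, 0, 0]]' --grip '[45, 45, 45, 45, 45, 45]'

```text
time_s: 15.95
tcp_pos: [452.6, 89.2, 22.9]
orientation: [0.155, -3.135, -0.0]
contact_force: [-0.2, -0.1, -5.2]
gripper_width: 52.1
grasp_force: 65.1
```

```bash
python3 -c "
from h import *
go((454.5,89,4),1.671);snap('wrist','w8')"
```

```text
at [452.6  89.2  22.9] dp [-1.9 -0.4 18.9] rot [ 0.0002 -0.0032 -0.0015] q [ 0.02  0.3  -0.55  0.72 -0.   -0.08] w 52.1 t 15.9 F [-0.2 -0.1 -5.2]
```

View pics/w8.png

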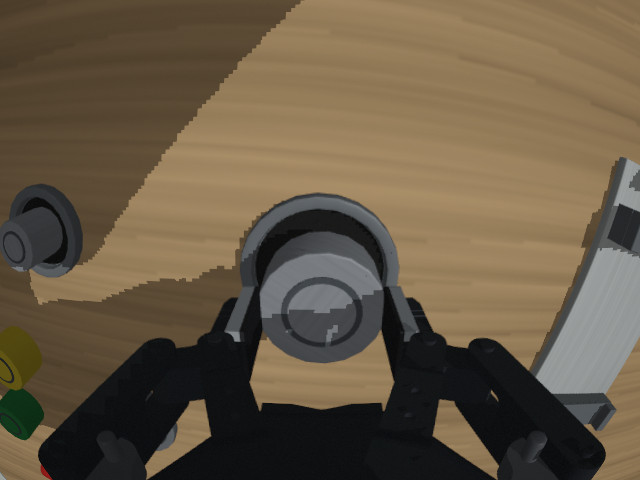

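The large weight hangs inside the large dish's outline, which is centred near (319,270). Lowering in small steps.

>>> drive_tool --dp '[[-2, -0.5, 5], [-2, -0.5, 10], [-2, -0.5, 14], [-2, -0.5, 16], [-2, -0.5, 17], [-2, -0.5, 18], [-2, -0.5, 18]]' --delta_rot '[[0, 0, 0], [0, 0, 0], [0, 0, 0], [0, 0, 0], [0, 0, 0], [0, 0, 0], [0, 0, 0]]' --grip '[45, 45, 45, 45, 45, 45, 45]'

```text
time_s: 16.7
tcp_pos: [455.8, 89.3, 6.3]
orientation: [0.156, -3.138, 0.0]
contact_force: [0.1, 0.1, -6.6]
gripper_width: 51.6
grasp_force: 65.2
```

>>> drive_tool --dp '[[0, 0, 1], [0, 0, 1]]' --delta_rot '[[0, 0, 0], [0, 0, 0]]' --grip '[45, 45]'

```text
time_s: 16.9
tcp_pos: [455.9, 89.3, 5.3]
orientation: [-0.156, 3.138, 0.0]
contact_force: [-0.9, 0.0, -6.6]
gripper_width: 51.9
grasp_force: 65.2
```

>>> drive_tool --dp '[[1, 0, 0.5], [1, 0, 1], [1, 0, 1.5], [1, 0, 1.5]]' --delta_rot '[[0, 0, 0], [0, 0, 0], [0, 0, 0], [0, 0, 0]]' --grip '[45, 45, 45, 45]'

```text
time_s: 17.3
tcp_pos: [454.9, 89.2, 3.7]
orientation: [0.156, -3.138, 0.0]
contact_force: [-0.3, -0.2, -5.8]
gripper_width: 51.9
grasp_force: 65.2
```

>>> drive_tool --dp '[[0, 0, 0.5], [0, 0, 1], [0, 0, 1]]' --delta_rot '[[0, 0, 0], [0, 0, 0], [0, 0, 0]]' --grip '[45, 45, 45]'

```text
time_s: 17.6
tcp_pos: [455.0, 89.2, 3.4]
orientation: [-0.156, 3.137, -0.0]
contact_force: [-4.0, 0.6, 10.7]
gripper_width: 51.8
grasp_force: 67.7
```

Contact came at the expected seat height. Releasing.

>>> drive_tool --dp '[[0, 0, 0], [0, 0, 0], [0, 0, 0], [0, 0, 0], [0, 0, -20], [0, 0, -60], [0, 0, -110], [0, 0, -140]]' --delta_rot '[[0, 0, 0], [0, 0, 0], [0, 0, 0], [0, 0, 0], [0, 0, 0], [0, 0, 0], [0, 0, 0], [0, 0, 0]]' --grip '[58, 64, 72, 80, 85, 85, 85, 85]'

```text
time_s: 18.4
tcp_pos: [455.5, 89.2, 146.0]
orientation: [-0.156, 3.135, -0.0]
contact_force: [1.1, 0.3, -1.1]
gripper_width: 85.2
grasp_force: 0.0
```

>>> drive_tool --dp '[[0, 0, 0], [0, 0, 0]]' --delta_rot '[[0, 0, 0], [0, 0, 0]]' --grip '[85, 85]'

```text
time_s: 18.6
tcp_pos: [455.1, 89.2, 142.9]
orientation: [-0.156, 3.137, -0.0]
contact_force: [0.0, -0.2, 0.1]
gripper_width: 85.1
grasp_force: 0.0
```

```bash
python3 -c "
from h import *
snap('wrist','w9'); go((601.5,-268,150),1.671)
# large top + dish rim by hough
im=cv2.imread('pics/w9.png');g=cv2.cvtColor(im,6)
c=cv2.HoughCircles(cv2.medianBlur(g,5),3,1.2,20,param1=80,param2=30,minRadius=12,maxRadius=70);
for q in c[0][:8]: print(q, onz('w9',q[0],q[1],32).round(1),onz('w9',q[0],q[1],10).round(1))"
```

```text
at [454.6  89.2 142.1] dp [-110.9 -370.    -8. ] rot [ 0.0001 -0.0007 -0.001 ] q [ 0.02  0.19 -0.33  1.05 -0.   -0.08] w 85.1 t 18.6 F [-0.3  0.5  0.2]
[322.2     209.40001  41.28   ] [449.3  89.4] [455.3  90. ]
[171.       327.        25.920002] [575.3 -40. ] [591.3 -49.7]
[120.600006 189.        26.760002] [446.8 -80.3] [452.6 -93.2]
[ 45.       144.6       27.720001] [ 410.2 -165.6] [ 413.1 -185.3]
[ 75.      343.80002  20.52   ] [ 623.7 -164.8] [ 643.6 -184.5]
[300.6      208.20001   36.120003] [450.   72.8] [456.1  72.1]
[ 63.000004 305.40002   27.960001] [ 575.1 -168.6] [ 591.2 -188.6]
[511.80002 298.2      55.92   ] [515.1 273.6] [526.4 288.9]
```

>>> drive_tool --dp '[[-110, -370, 0], [-110, -370, 0], [-110, -370, 0], [-110, -370, 0], [-110, -370, 0], [-110, -370, 0], [-110, -370, 0], [-110, -370, 0]]' --delta_rot '[[0, 0, 0], [0, 0, 0], [0, 0, 0], [0, 0, 0], [0, 0, 0], [0, 0, 0], [0, 0, 0], [0, 0, 0]]' --grip '[85, 85, 85, 85, 85, 75, 70, 68]'

```text
time_s: 19.45
tcp_pos: [601.0, -270.8, 140.5]
orientation: [0.153, -3.136, -0.002]
contact_force: [0.6, 1.5, 1.1]
gripper_width: 67.9
grasp_force: 0.0
```

>>> drive_tool --dp '[[0, 0, 10], [0, 0, 25], [0, 0, 45], [0, 0, 45], [0, 0, 45]]' --delta_rot '[[0, 0, 0], [0, 0, 0], [0, 0, 0], [0, 0, 0], [0, 0, 0]]' --grip '[68, 68, 68, 68, 68]'

```text
time_s: 19.95
tcp_pos: [600.4, -267.4, 97.1]
orientation: [0.156, -3.136, -0.002]
contact_force: [0.5, -0.6, -0.4]
gripper_width: 68.0
grasp_force: 0.0
```

```bash
python3 -c "
from h import *
snap('wrist','w10'); go((601,-268,29),1.671)
g=cv2.cvtColor(cv2.imread('pics/w10.png'),6)[150:400,220:420]
c=cv2.HoughCircles(cv2.medianBlur(g,3),3,1.2,15,param1=80,param2=25,minRadius=12,maxRadius=60);
for q in c[0][:8]: u,v=q[0]+220,q[1]+150; print(u,v,q[2], onz('w10',u,v,58).round(1))
crop('w10',200,140,240,240,2,'c10')"
```

```text
at [ 600.9 -267.7   97.9] dp [-0.1 -0.3 68.9] rot [ 0.0003 -0.0004 -0.0007] q [-0.54  0.54  0.09  1.12  0.   -0.64] w 68.1 t 20.0 F [-0.1  0.1  0.1]
321.4 237.0 32.88 [ 591.6 -268.1]
309.4 246.6 47.280003 [ 598.2 -274.5]
335.8 250.20001 51.24 [ 598.9 -258.8]
325.0 264.6 30.0 [ 608.8 -264.2]
321.4 216.6 42.120003 [ 579.3 -269.3]
309.4 265.8 28.68 [ 610.5 -273.4]
319.0 151.8 15.6 [ 542.6 -274.3]
```

View pics/c10.png

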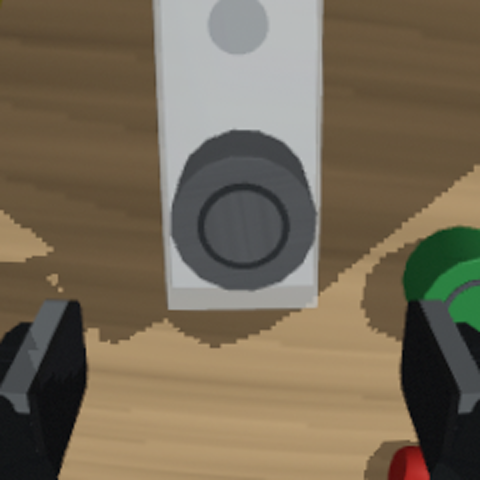

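The medium ring is at px (321,253), which is (601,-267.5). The TCP is already over it.

>>> drive_tool --dp '[[0, 0, 25], [0, 0, 45], [0, 0, 60], [0, 0, 66], [0, 0, 69], [0, 0, 69]]' --delta_rot '[[0, 0, 0], [0, 0, 0], [0, 0, 0], [0, 0, 0], [0, 0, 0], [0, 0, 0]]' --grip '[68, 68, 68, 68, 68, 68]'

```text
time_s: 20.6
tcp_pos: [601.3, -268.2, 29.4]
orientation: [-0.156, 3.137, -0.001]
contact_force: [0.4, -0.2, 0.3]
gripper_width: 67.9
grasp_force: 0.0
```

>>> drive_tool --dp '[[0, 0, 0], [0, 0, 0], [0, 0, 0], [0, 0, 0], [0, 0, 0], [0, 0, 0], [0, 0, 0]]' --delta_rot '[[0, 0, 0], [0, 0, 0], [0, 0, 0], [0, 0, 0], [0, 0, 0], [0, 0, 0], [0, 0, 0]]' --grip '[60, 54, 48, 44, 40, 36, 34]' --force 50

```text
time_s: 21.3
tcp_pos: [601.1, -267.7, 29.6]
orientation: [-0.156, 3.137, 0.001]
contact_force: [-2.5, 4.8, 9.6]
gripper_width: 41.2
grasp_force: 49.1
```

>>> drive_tool --dp '[[0, 0, -5], [0, 0, -30], [0, 0, -60], [0, 0, -90], [-22, 224, -90], [-22, 224, -90], [-22, 224, -90], [-22, 224, -90]]' --delta_rot '[[0, 0, 0], [0, 0, 0], [0, 0, 0], [0, 0, 0], [0, 0, 0], [0, 0, 0], [0, 0, 0], [0, 0, 0]]' --grip '[34, 34, 34, 34, 34, 34, 34, 34]'

```text
time_s: 22.1
tcp_pos: [600.3, -66.4, 118.9]
orientation: [0.155, -3.138, 0.0]
contact_force: [1.1, 0.3, -2.8]
gripper_width: 40.9
grasp_force: 51.8
```

```bash
python3 -c "
from h import *
go((601,-43,30),1.671)"
```

```text
at [600.3 -66.4 118.9] dp [-3.  23.2 88.9] rot [-0.0001 -0.0002 -0.0016] q [-0.24  0.44 -0.03  1.1  -0.   -0.34] w 40.9 t 22.1 F [ 1.1  0.3 -2.8]
```

>>> drive_tool --dp '[[-3, 23, 0], [-3, 23, 20], [-3, 23, 50], [-3, 23, 75], [-3, 23, 92], [-3, 23, 92], [-3, 23, 92]]' --delta_rot '[[0, 0, 0], [0, 0, 0], [0, 0, 0], [0, 0, 0], [0, 0, 0], [0, 0, 0], [0, 0, 0]]' --grip '[34, 34, 34, 34, 34, 34, 34]'

```text
time_s: 22.8
tcp_pos: [601.5, -45.0, 27.2]
orientation: [0.156, -3.138, 0.0]
contact_force: [0.2, 0.1, -3.4]
gripper_width: 41.1
grasp_force: 51.8
```

```bash
python3 -c "
from h import *
snap('wrist','w11'); go((601,-43,8),1.671)
# dish rim outline: far half of outer ellipse; print black floor extents and grey rim columns on row
im=cv2.imread('pics/w11.png'); h=cv2.cvtColor(im,cv2.COLOR_BGR2HSV)
m=((h[...,1]<60)).astype(np.uint8)
for v in (210,220,230,240,250): 
    x=np.where(m[v,200:440])[0]+200; print(v,x.min() if len(x) else None,x.max() if len(x) else None)
x=np.where(m[100:260,321])[0]+100; print('top row',x.min()); 
p=onz('w11',321,x.min(),10);print('rim far point',p)"
```

```text
at [601.9 -45.1  27.7] dp [ 0.8  2.2 19.7] rot [-0.0004  0.0009 -0.0011] q [-0.21  0.5  -0.19  0.88 -0.   -0.31] w 41.1 t 22.9 F [-0.3  0.5 -3.2]
210 281 364
220 270 373
230 262 380
240 259 385
250 255 388
top row 197
rim far point [563.86037717 -48.82774096]
```

>>> drive_tool --dp '[[1, 0.5, 6], [1, 0.5, 12], [1, 0.5, 16], [1, 0.5, 18], [1, 0.5, 19], [1, 0.5, 20], [1, 0.5, 20]]' --delta_rot '[[0, 0, 0], [0, 0, 0], [0, 0, 0], [0, 0, 0], [0, 0, 0], [0, 0, 0], [0, 0, 0]]' --grip '[34, 34, 34, 34, 34, 34, 34]'

```text
time_s: 23.55
tcp_pos: [600.3, -44.5, 7.6]
orientation: [-0.156, 3.137, -0.0]
contact_force: [-5.6, -0.5, 9.4]
gripper_width: 41.0
grasp_force: 53.4
```

Seated. Release and rise.

>>> drive_tool --dp '[[0, 0, 0], [0, 0, 0], [0, 0, 0], [0, 0, 0], [0, 0, -20], [0, 0, -60], [0, 0, -110], [0, 0, -150]]' --delta_rot '[[0, 0, 0], [0, 0, 0], [0, 0, 0], [0, 0, 0], [0, 0, 0], [0, 0, 0], [0, 0, 0], [0, 0, 0]]' --grip '[48, 54, 60, 68, 80, 85, 85, 85]'

```text
time_s: 24.35
tcp_pos: [600.5, -44.5, 159.4]
orientation: [-0.156, 3.137, -0.0]
contact_force: [0.8, -0.3, -0.0]
gripper_width: 85.0
grasp_force: 0.0
```

>>> drive_tool --dp '[[20, -230, 0], [20, -230, 0], [20, -230, 0], [20, -230, 0], [20, -230, 0], [20, -230, 0], [20, -230, 0]]' --delta_rot '[[0, 0, 0], [0, 0, 0], [0, 0, 0], [0, 0, 0], [0, 0, 0], [0, 0, 0], [0, 0, 0]]' --grip '[85, 85, 85, 85, 85, 85, 85]'

```text
time_s: 25.05
tcp_pos: [603.1, -275.8, 156.4]
orientation: [0.154, -3.137, -0.001]
contact_force: [0.4, 0.4, -0.2]
gripper_width: 84.6
grasp_force: 0.0
```

```bash
python3 -c "
from h import *
snap('top','t12'); snap('wrist','w12'); go((545.5,-273.5,160),1.678)
im=cv2.imread('pics/w12.png'); h=cv2.cvtColor(im,cv2.COLOR_BGR2HSV)
m=((h[...,1]<38)&(h[...,2]>130)).astype(np.uint8)
n,l,st,ce=cv2.connectedComponentsWithStats(m)
for i in range(1,n):
    if st[i,4]>1500: print(i,st[i],ce[i])
t=cv2.imread('pics/t12.png')[190:350,120:480]; w=im[100:420,180:460]
o=np.zeros((600,800,3),np.uint8); o[:320,:720]=cv2.resize(t,None,fx=2,fy=2); o[320:600,:400]=cv2.resize(im,(400,280)); cv2.imwrite('pics/c12.png',o)"
```

```text
at [ 603.3 -274.4  156.8] dp [57.4  6.7 -3.1] rot [ 0.0003 -0.0001 -0.0072] q [-0.55  0.52  0.22  1.27  0.   -0.65] w 85.0 t 25.1 F [-0.5  0.3 -1.2]
4 [  294    19    70   241 15937] [328.94672774 136.90713434]
```

View pics/c12.png

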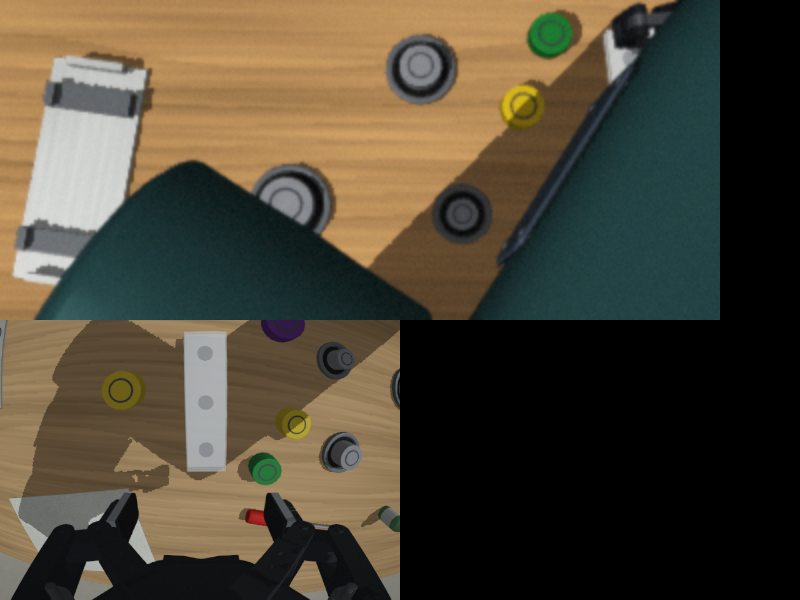

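The crop shows all three weights upright in their own dishes and the carrier bare. Next I measure the carrier outline numerically.

```bash
python3 -c "
from h import *
def rect(f,m,z,seed):
    n,l=cv2.connectedComponents(m); q=(l==l[seed[1],seed[0]]).astype(np.uint8)
    c=max(cv2.findContours(q,0,1)[0],key=cv2.contourArea)[:,0,:]
    w=np.array([onz(f,*p,z) for p in c],np.float32); return cv2.minAreaRect(w)
im=cv2.imread('pics/w12.png'); h=cv2.cvtColor(im,cv2.COLOR_BGR2HSV)
m=((h[...,1]<38)&(h[...,2]>130)).astype(np.uint8)
print(rect('w12',m,26,(310,120)))
for u,v in((328,56),(329,131),(329,207)): 
    b=m[v-12:v+12,u-14:u+14]==0; ys,xs=np.where((h[v-14:v+14,u-14:u+14,2]<(h[v-14:v+14,u-14:u+14,2].max()-25))); print((xs.mean()+u-14,ys.mean()+v-14),onz('w12',xs.mean()+u-14,ys.mean()+v-14,26))
go((545.5,-273.5,100),1.678)"
```

```text
((547.1965942382812, -273.97503662109375), (199.11692810058594, 53.381649017333984), 6.469687461853027)
(np.float64(327.69827586206895), np.float64(56.678879310344826)) [ 479.39222051 -282.12087247]
(np.float64(328.8271186440678), np.float64(137.84745762711864)) [ 543.74117648 -274.70756576]
(np.float64(329.19354838709677), np.float64(215.8494623655914)) [ 607.55235318 -267.73993657]
at [ 603.3 -274.4  156.8] dp [57.4  6.6 56.9] rot [ 0.0003 -0.0001 -0.0072] q [-0.55  0.52  0.22  1.27  0.   -0.65] w 85.0 t 25.1 F [-0.5  0.3 -1.2]
```

>>> drive_tool --dp '[[56.5, 6, 20], [56.5, 6, 50], [56.5, 6, 80], [56.5, 6, 105], [56.5, 6, 117], [56.5, 6, 117], [56.5, 6, 117]]' --delta_rot '[[0, 0, -0.013], [0, 0, -0.013], [0, 0, -0.013], [0, 0, -0.013], [0, 0, -0.013], [0, 0, -0.013], [0, 0, -0.013]]' --grip '[85, 85, 85, 85, 85, 85, 85]'

```text
time_s: 25.85
tcp_pos: [547.1, -274.8, 40.8]
orientation: [-0.177, 3.136, -0.001]
contact_force: [0.1, -0.2, -0.0]
gripper_width: 85.1
grasp_force: 0.0
```

```bash
python3 -c "
from h import *
go((546.5,-274,-2),1.684)"
```

```text
at [ 547.1 -274.8   40.8] dp [ 0.5  0.8 42.8] rot [-0.0007  0.0008 -0.0002] q [-0.6   0.5  -0.14  0.92  0.   -0.71] w 85.1 t 25.9 F [ 0.1 -0.2 -0. ]
```

>>> drive_tool --dp '[[0.5, 0.5, 20], [0.5, 0.5, 32], [0.5, 0.5, 38], [0.5, 0.5, 41], [0.5, 0.5, 42.5], [0.5, 0.5, 42.5]]' --delta_rot '[[0, 0, 0], [0, 0, 0], [0, 0, 0], [0, 0, 0], [0, 0, 0], [0, 0, 0]]' --grip '[85, 85, 85, 85, 85, 85]'

```text
time_s: 26.45
tcp_pos: [546.1, -274.7, -2.4]
orientation: [-0.176, 3.136, -0.0]
contact_force: [-0.2, 0.2, 0.7]
gripper_width: 85.0
grasp_force: 0.0
```

>>> drive_tool --dp '[[0, 0, 0], [0, 0, 0], [0, 0, 0], [0, 0, 0], [0, 0, 0]]' --delta_rot '[[0, 0, 0], [0, 0, 0], [0, 0, 0], [0, 0, 0], [0, 0, 0]]' --grip '[78, 70, 64, 60, 57]' --force 45

```text
time_s: 26.95
tcp_pos: [545.9, -274.6, -2.6]
orientation: [-0.176, 3.137, -0.0]
contact_force: [-0.3, -0.4, -0.3]
gripper_width: 56.9
grasp_force: 0.0
```

>>> drive_tool --dp '[[0, 0, 0], [0, 0, 0], [0, 0, 0], [0, 0, 0], [0, 0, 0]]' --delta_rot '[[0, 0, 0], [0, 0, 0], [0, 0, 0], [0, 0, 0], [0, 0, 0]]' --grip '[53, 50, 48, 46, 46]'

```text
time_s: 27.45
tcp_pos: [545.9, -274.6, -2.2]
orientation: [-0.176, 3.136, -0.0]
contact_force: [-3.0, 1.0, 8.5]
gripper_width: 51.3
grasp_force: 45.4
```

>>> drive_tool --dp '[[0, 0, -5], [0, 0, -20], [0, 0, -50], [0, 0, -90], [0, 0, -130], [0, 0, -150], [0, 0, -150]]' --delta_rot '[[0, 0, 0], [0, 0, 0], [0, 0, 0], [0, 0, 0], [0, 0, 0], [0, 0, 0], [0, 0, 0]]' --grip '[46, 46, 46, 46, 46, 46, 46]'

```text
time_s: 28.15
tcp_pos: [547.0, -275.3, 150.1]
orientation: [-0.176, 3.133, -0.004]
contact_force: [0.3, -0.5, -2.9]
gripper_width: 51.7
grasp_force: 47.9
```

```bash
python3 -c "
from h import *
im=cv2.imread('pics/top0.png'); h=cv2.cvtColor(im,cv2.COLOR_BGR2HSV)
roi=np.zeros(h.shape[:2],bool); roi[205:345,115:205]=1
A=((h[...,1]<45)&(h[...,2]>50)&roi).astype(np.uint8)
A=cv2.morphologyEx(A,cv2.MORPH_CLOSE,np.ones((5,5)))
n,l,st,ce=cv2.connectedComponentsWithStats(A); i=1+st[1:,4].argmax(); print(st[i])
c=max(cv2.findContours((l==i).astype(np.uint8),0,1)[0],key=cv2.contourArea)[:,0]
for z in (8,20): print('base',z,cv2.minAreaRect(np.array([onz('top0',*p,z) for p in c],np.float32)))
B=((h[...,1]<60)&(h[...,2]>45)&(h[...,2]<130)&roi&(l==i)).astype(np.uint8)
n,l2,st,ce=cv2.connectedComponentsWithStats(B)
for k in range(1,n):
    if st[k,4]>60:
        q=np.argwhere(l2==k)[:,::-1]; print(st[k],ce[k],cv2.minAreaRect(np.array([onz('top0',*p,24) for p in q],np.float32)))
go((500,200,160),1.684)"
```

```text
[ 127  218   67  117 5439]
base 8 ((486.70306396484375, 307.935302734375), (104.02742004394531, 236.4080352783203), 82.87114715576172)
base 20 ((485.95086669921875, 304.2258605957031), (102.90245819091797, 233.85159301757812), 82.87113189697266)
[154 222  37   6  75] [172.69333333 224.16      ] ((594.3958740234375, 283.72796630859375), (75.1871337890625, 10.067605018615723), 82.8053970336914)
[ 128  225   66  110 1667] [160.64307139 285.07978404] ((484.40673828125, 303.151123046875), (102.52749633789062, 227.71780395507812), 82.87114715576172)
at [ 547.  -275.3  150.1] dp [ -6.5 477.5 -11.3] rot [-0.003   0.0035 -0.001 ] q [-0.6   0.43  0.05  1.18  0.   -0.71] w 51.7 t 28.1 F [ 0.3 -0.5 -2.9]
```

```bash
python3 -c "
from h import *
for f in ('top0','t12'):
    im=cv2.imread('pics/'+f+'.png'); h=cv2.cvtColor(im,cv2.COLOR_BGR2HSV)
    m=((h[...,1]<40)&(h[...,2]>120))
    Ls=[];Rs=[]
    for v in range(250,300 if f=='top0' else 270,2):
        x=np.where(m[v,110:205])[0]+110
        Ls.append(onz(f,x.min()-.5,v,8));Rs.append(onz(f,x.max()+.5,v,8))
    for e in (Ls,Rs):
        vx,vy,x0,y0=cv2.fitLine(np.array(e,np.float32),cv2.DIST_HUBER,0,.01,.01).ravel(); print(f,'yaw',np.arctan(vy/vx),'y at x=490',y0+(490-x0)*vy/vx)
# dump centre-line profile along top0
v0=np.array([170.5,214.]);v1=np.array([151.5,338.])
g=cv2.cvtColor(cv2.imread('pics/top0.png'),6)
t=np.arange(0,125); P=v0+(v1-v0)*t[:,None]/124.
print([(int(P[i,1]),int(g[int(round(P[i,1])),int(round(P[i,0]))])) for i in t])"
```

```text
top0 yaw -0.12811258 y at x=490 356.94998
top0 yaw -0.12699647 y at x=490 257.32013
t12 yaw -0.121235415 y at x=490 357.09558
t12 yaw -0.1336042 y at x=490 256.95294
[(214, 98), (215, 96), (216, 88), (217, 58), (218, 52), (219, 70), (220, 121), (221, 142), (222, 146), (223, 136), (224, 104), (225, 127), (226, 146), (227, 151), (228, 151), (229, 152), (230, 153), (231, 141), (232, 92), (233, 71), (234, 71), (235, 74), (236, 73), (237, 74), (238, 75), (239, 77), (240, 74), (241, 79), (242, 73), (243, 74), (244, 77), (245, 81), (246, 111), (247, 153), (248, 156), (249, 155), (250, 158), (251, 159), (252, 157), (253, 159), (254, 160), (255, 161), (256, 161), (257, 161), (258, 162), (259, 161), (260, 157), (261, 159), (262, 159), (263, 162), (264, 163), (265, 162), (266, 161), (267, 164), (268, 162), (269, 161), (270, 163), (271, 164), (272, 165), (273, 161), (274, 159), (275, 161), (276, 166), (277, 166), (278, 164), (279, 164), (280, 165), (281, 166), (282, 164), (283, 165), (284, 166), (285, 165), (286, 167), (287, 164), (288, 166), (289, 167), (290, 167), (291, 163), (292, 165), (293, 167), (294, 168), (295, 168), (296, 168), (297, 167), (298, 168), (299, 168), (300, 165), (301, 168), (302, 168), (303, 156), (304, 89), (305, 72), (306, 72), (307, 82), (308, 81), (309, 83), (310, 80), (311, 82), (312, 85), (313, 81), (314, 85), (315, 84), (316, 85), (317, 90), (318, 117), (319, 162), (320, 169), (321, 172), (322, 171), (323, 154), (324, 85), (325, 73), (326, 71), (327, 69), (328, 77), (329, 97), (330, 89), (331, 72), (332, 90), (333, 100), (334, 110), (335, 108), (336, 104), (337, 103), (338, 105)]
```

```bash
python3 -c "
from h import *
v0=np.array([170.5,214.]);v1=np.array([151.5,338.])
a=np.array([np.cos(-.128),np.sin(-.128)])
for v,s in((231.6,87),(303.7,-63),(318,-87)):
    u=v0[0]+(v1[0]-v0[0])*(v-214)/124; p=onz('top0',u+.0,v,22); print(v,p,'centre',(p-s*a))
go((490,200,150),1.571-.128)"
```

```text
231.6 [576.76079197 291.96309267] centre [490.47252343 303.06870887]
303.7 [427.79248871 305.88382828] centre [490.27709697 297.84183034]
318 [398.90816425 308.58300009] centre [485.1964328  297.47738389]
at [ 547.  -275.3  150.1] dp [  3.5 478.7  -1.3] rot [-0.0025  0.0038  0.24  ] q [-0.6   0.43  0.05  1.18  0.   -0.71] w 51.7 t 28.1 F [ 0.3 -0.5 -2.9]
```

>>> drive_tool --dp '[[-8.5, 585, 0], [-8.5, 585, 0], [-8.5, 585, 0], [-8.5, 585, 0], [-8.5, 585, 0], [-8.5, 585, 0], [-8.5, 585, 0], [-8.5, 585, 0]]' --delta_rot '[[0, 0, 0.03], [0, 0, 0.06], [0, 0, 0.09], [0, 0, 0.12], [0, 0, 0.15], [0, 0, 0.18], [0, 0, 0.21], [0, 0, 0.24]]' --grip '[46, 46, 46, 46, 46, 46, 46, 46]'

```text
time_s: 28.95
tcp_pos: [505.6, 125.4, 145.9]
orientation: [-0.203, -3.133, 0.0]
contact_force: [0.0, -0.3, -2.5]
gripper_width: 51.9
grasp_force: 48.1
```

```bash
python3 -c "
from h import *
go((489.5,307,150),1.571-.128)"
```

```text
at [505.6 125.4 145.9] dp [ 39.3 178.   -4.1] rot [-0.0004 -0.0018 -0.0014] q [ 0.09  0.29 -0.19  1.09  0.    0.22] w 51.9 t 28.9 F [ 0.  -0.3 -2.5]
```

```bash
python3 -c "
from h import *
snap('wrist','w13'); go((489.5,307,150),1.571-.128)
im=cv2.imread('pics/w13.png'); h=cv2.cvtColor(im,cv2.COLOR_BGR2HSV)
def px(p,z):  # project by least squares
    from scipy.optimize import fsolve
    return fsolve(lambda q: onz('w13',q[0],q[1],z)-p,[450,250])
a=np.array([np.cos(-.128),np.sin(-.128)]);b=np.array([-a[1],a[0]]);c=np.array([489.5,307.])
g=cv2.GaussianBlur(cv2.cvtColor(im,6),(0,0),.8)
def prof(s,e,z,n=81):
    r=[]
    for t in np.linspace(0,1,n):
        p=c+s*(1-t)+e*t; u,v=px(p,z)
        r.append(int(g[int(round(v)),int(round(u))]) if 0<=u<640 and 0<=v<480 else -1)
    return r
print('across x=0, y -70..-30',prof(-70*b,-30*b,8,41))
print('across x=-40',prof(-70*b-40*a,-30*b-40*a,8,41))
print('across x=40',prof(-70*b+40*a,-30*b+40*a,8,41))
print('along y=-15 z22, x -120..-50',prof(-120*a-15*b,-50*a-15*b,22,71))
print('along y=-15 z22, x 50..120',prof(50*a-15*b,120*a-15*b,22,71))"
```

```text
at [504.3 131.6 146. ] dp [ 36.9 172.1  -3.6] rot [ 0.0023 -0.0027  0.0007] q [ 0.1   0.29 -0.19  1.09  0.    0.22] w 51.6 t 29.0 F [-4.7  6.9 -2.3]
across x=0, y -70..-30 [113, 112, 112, 112, 111, 111, 111, 111, 111, 111, 111, 110, 110, 103, 85, 62, 61, 61, 60, 68, 95, 132, 149, 150, 151, 151, 151, 150, 149, 149, 150, 149, 148, 148, 148, 148, 148, 148, 149, 150, 150]
across x=-40 [114, 114, 114, 114, 114, 114, 115, 115, 115, 114, 114, 114, 109, 93, 73, 66, 65, 64, 61, 61, 109, 144, 155, 157, 157, 157, 156, 155, 154, 154, 154, 154, 153, 153, 153, 152, 152, 153, 153, 154, 154]
across x=40 [112, 112, 111, 111, 111, 111, 111, 110, 110, 110, 110, 110, 110, 105, 90, 70, 62, 60, 59, 67, 92, 123, 141, 144, 144, 145, 146, 144, 143, 144, 145, 145, 144, 143, 142, 142, 143, 144, 145, 145, 142]
along y=-15 z22, x -120..-50 [141, 149, 150, 150, 150, 150, 146, 125, 84, 60, 55, 57, 64, 72, 75, 75, 75, 74, 75, 77, 91, 123, 146, 153, 153, 153, 153, 153, 153, 149, 134, 110, 91, 91, 91, 90, 90, 90, 90, 90, 89, 89, 89, 89, 89, 88, 88, 88, 88, 88, 87, 87, 86, 82, 67, 56, 66, 77, 77, 80, 94, 124, 146, 152, 152, 152, 152, 152, 152, 151, 151]
along y=-15 z22, x 50..120 [141, 141, 140, 140, 134, 112, 76, 55, 50, 51, 58, 72, 78, 79, 79, 79, 79, 78, 79, 79, 79, 79, 79, 79, 78, 78, 78, 79, 79, 79, 79, 79, 79, 87, 109, 130, 137, 137, 137, 137, 137, 137, 137, 136, 136, 137, 136, 131, 118, 100, 89, 87, 87, 89, 89, 88, 89, 88, 87, 93, 110, 124, 128, 129, 129, 129, 127, 122, 112, 106, 106]
```

>>> drive_tool --dp '[[39, 175, 0], [39, 175, 0], [39, 175, 0], [39, 175, 0], [39, 175, 0], [39, 175, 50], [39, 175, 80], [39, 175, 80]]' --delta_rot '[[0, 0, 0], [0, 0, 0], [0, 0, 0], [0, 0, 0], [0, 0, 0], [0, 0, 0], [0, 0, 0], [0, 0, 0]]' --grip '[46, 46, 46, 46, 46, 46, 46, 46]'

```text
time_s: 29.8
tcp_pos: [487.6, 300.2, 62.9]
orientation: [-0.201, -3.128, 0.006]
contact_force: [-0.6, 0.5, -1.3]
gripper_width: 51.7
grasp_force: 48.6
```

>>> drive_tool --dp '[[0, 0, 0], [0, 0, 0]]' --delta_rot '[[0, 0, 0], [0, 0, 0]]' --grip '[46, 46]'

```text
time_s: 30.0
tcp_pos: [491.5, 302.1, 68.8]
orientation: [0.201, 3.133, 0.001]
contact_force: [-0.7, 0.1, -2.4]
gripper_width: 51.3
grasp_force: 48.6
```

```bash
python3 -c "
from h import *
snap('wrist','w14');snap('side','s14'); go((487,307.3,40),1.571-.128)
im=cv2.imread('pics/w14.png'); h=cv2.cvtColor(im,cv2.COLOR_BGR2HSV)
from scipy.optimize import fsolve
a=np.array([np.cos(-.128),np.sin(-.128)]);b=np.array([-a[1],a[0]]);c=np.array([487,307.3])
g=cv2.GaussianBlur(cv2.cvtColor(im,6),(0,0),.8)
def prof(x0,y0,x1,y1,z,n):
    r=[]
    for t in np.linspace(0,1,n):
        p=c+a*(x0+(x1-x0)*t)+b*(y0+(y1-y0)*t); u,v=fsolve(lambda q: onz('w14',q[0],q[1],z)-p,[320,250])
        r.append(int(g[int(round(v)),int(round(u))]) if 0<=u<640 and 0<=v<480 else -1)
    return r
print('neg edge x=-40',prof(-40,-60,-40,-40,8,21))
print('pos edge x=-40',prof(-40,40,-40,60,8,21))
print('endstop y=0 z30, x -125..-100',prof(-125,0,-100,0,30,26))
print('cheek saddle y=31 z22 x -100..-50',prof(-100,31,-50,31,22,51))
zb=bot.read_state()['tcp_pos'][2]+28
print('carrier near end z',zb,prof(-115,0,-85,0,zb,31)); print('carrier sides',prof(-80,-40,-80,40,zb,81))"
```

```text
at [491.5 302.3  68.8] dp [ 5.1  4.4 28.8] rot [ 0.0012  0.0021 -0.0003] q [ 0.41  0.43 -0.2   0.95  0.    0.54] w 51.4 t 30.1 F [ 0.7 -0.2 -2.6]
neg edge x=-40 [63, 63, 63, 63, 63, 63, 63, 63, 63, 63, 66, 78, 110, 121, 127, 128, 127, 133, 140, 142, 143]
pos edge x=-40 [149, 149, 150, 152, 151, 149, 149, 149, 149, 149, 121, 107, 107, 107, 108, 108, 108, 108, 108, 109, 109]
endstop y=0 z30, x -125..-100 [101, 100, 100, 100, 100, 100, 100, 101, 106, 131, 139, 140, 140, 139, 139, 139, 138, 81, 56, 57, 65, 77, 80, 109, 123, 129]
cheek saddle y=31 z22 x -100..-50 [153, 153, 154, 155, 155, 155, 155, 155, 155, 155, 154, 154, 154, 149, 147, 147, 146, 146, 145, 144, 143, 145, 146, 146, 146, 147, 146, 147, 147, 147, 148, 148, 148, 148, 148, 146, 145, 147, 149, 149, 148, 148, 148, 147, 148, 153, 156, 156, 156, 156, 156]
carrier near end z 96.792687735759 [98, 98, 95, 93, 94, 98, 101, 100, 100, 100, 100, 102, 116, 141, 141, 141, 141, 122, 60, 57, 78, 81, 123, 130, 141, 152, 152, 152, 152, 153, 153]
carrier sides [112, 112, 112, 113, 112, 113, 112, 92, 62, 108, 125, 126, 132, 140, 141, 139, 141, 141, 142, 143, 143, 143, 143, 143, 143, 143, 143, 144, 144, 144, 144, 145, 145, 145, 145, 145, 145, 145, 146, 146, 146, 146, 147, 147, 147, 147, 147, 147, 147, 148, 148, 148, 148, 148, 149, 148, 149, 148, 147, 140, 122, 119, 104, 80, 84, 85, 85, 86, 86, 94, 107, 107, 107, 107, 108, 108, 108, 108, 108, 108, 109]
```

>>> drive_tool --dp '[[6, 4.5, 0], [6, 4.5, 10], [6, 4.5, 20], [6, 4.5, 28], [6, 4.5, 30], [6, 4.5, 30]]' --delta_rot '[[0, 0, 0], [0, 0, 0], [0, 0, 0], [0, 0, 0], [0, 0, 0], [0, 0, 0]]' --grip '[46, 46, 46, 46, 46, 46]'

```text
time_s: 30.7
tcp_pos: [484.9, 307.1, 36.7]
orientation: [-0.201, -3.134, 0.001]
contact_force: [1.2, 0.9, -1.2]
gripper_width: 51.5
grasp_force: 48.6
```

>>> drive_tool --dp '[[0, 0, 0], [0, 0, 0]]' --delta_rot '[[0, 0, 0], [0, 0, 0]]' --grip '[46, 46]'

```text
time_s: 30.9
tcp_pos: [485.4, 307.4, 37.6]
orientation: [0.201, 3.135, 0.0]
contact_force: [-0.2, 0.6, -2.6]
gripper_width: 52.0
grasp_force: 48.6
```

```bash
python3 -c "
from h import *
go((486,307.4,20),1.571-.128); snap('wrist','w15'); snap('side','s15')
a=cv2.imread('pics/s15.png')[150:230,200:330];cv2.imwrite('pics/x.png',a)
from scipy.optimize import fsolve
im=cv2.imread('pics/w15.png');g=cv2.GaussianBlur(cv2.cvtColor(im,6),(0,0),.8)
s=bot.read_state()['tcp_pos']; z=s[2]+28
ax=np.array([np.cos(-.128),np.sin(-.128)]);b=np.array([-ax[1],ax[0]])
def prof(x0,y0,x1,y1,z,n):
    r=[]
    for t in np.linspace(0,1,n):
        p=s[:2]+ax*(x0+(x1-x0)*t)+b*(y0+(y1-y0)*t); u,v=fsolve(lambda q: onz('w15',q[0],q[1],z)-p,[320,250])
        r.append(int(g[int(round(v)),int(round(u))]) if 0<=u<640 and 0<=v<480 else -1)
    return r
print(prof(-130,0,-90,0,z,41)); print(prof(-75,-45,-75,45,z,91))"
```

```text
at [485.4 307.4  37.6] dp [-0.6  0.1 17.6] rot [ 0.0003  0.0005 -0.    ] q [ 0.42  0.45 -0.25  0.87  0.    0.55] w 52.0 t 30.9 F [-0.2  0.6 -2.6]
[-1, -1, -1, -1, -1, -1, -1, -1, 97, 98, 97, 95, 93, 93, 96, 99, 100, 100, 100, 100, 100, 101, 105, 137, 139, 138, 138, 138, 138, 73, 55, 65, 122, 129, 140, 144, 144, 144, 150, 151, 151]
[114, 114, 114, 114, 114, 109, 65, 65, 64, 63, 74, 76, 66, 43, 43, 43, 43, 36, 47, 104, 115, 117, 130, 138, 138, 138, 138, 139, 139, 139, 140, 140, 140, 140, 140, 140, 140, 138, 120, 114, 114, 114, 114, 115, 114, 114, 115, 115, 115, 115, 116, 116, 123, 137, 144, 144, 144, 144, 144, 148, 148, 148, 149, 148, 149, 149, 149, 149, 148, 125, 122, 121, 53, 43, 73, 81, 81, 82, 82, 82, 82, 85, 107, 107, 107, 106, 106, 107, 105, 105, 105]
```

>>> drive_tool --dp '[[0, 0, 6], [0, 0, 11], [0, 0, 14], [0, 0, 15.5], [0, 0, 16.5], [0, 0, 16.5]]' --delta_rot '[[0, 0, 0], [0, 0, 0], [0, 0, 0], [0, 0, 0], [0, 0, 0], [0, 0, 0]]' --grip '[46, 46, 46, 46, 46, 46]'

```text
time_s: 31.6
tcp_pos: [485.1, 307.3, 20.7]
orientation: [-0.201, -3.135, 0.0]
contact_force: [0.3, 0.7, -2.4]
gripper_width: 52.0
grasp_force: 48.6
```

>>> drive_tool --dp '[[0, 0, 0.5], [0, 0, 1], [0, 0, 1]]' --delta_rot '[[0, 0, 0], [0, 0, 0], [0, 0, 0]]' --grip '[46, 46, 46]'

```text
time_s: 31.9
tcp_pos: [485.3, 307.4, 20.0]
orientation: [0.201, 3.135, 0.0]
contact_force: [0.4, -0.0, -0.9]
gripper_width: 51.8
grasp_force: 48.8
```

>>> drive_tool --dp '[[0, 0, 0.4], [0, 0, 0.8], [0, 0, 0.8]]' --delta_rot '[[0, 0, 0], [0, 0, 0], [0, 0, 0]]' --grip '[46, 46, 46]'

```text
time_s: 32.2
tcp_pos: [485.3, 307.4, 19.8]
orientation: [0.201, 3.134, 0.001]
contact_force: [-3.4, -2.1, 11.4]
gripper_width: 51.7
grasp_force: 50.4
```

Contact at the seat height of 19.8. Release gently and rise.

>>> drive_tool --dp '[[0, 0, 0], [0, 0, 0], [0, 0, 0], [0, 0, 0], [0, 0, 0], [0, 0, -20], [0, 0, -60], [0, 0, -100]]' --delta_rot '[[0, 0, 0], [0, 0, 0], [0, 0, 0], [0, 0, 0], [0, 0, 0], [0, 0, 0], [0, 0, 0], [0, 0, 0]]' --grip '[57, 64, 72, 80, 85, 85, 85, 85]'

```text
time_s: 33.0
tcp_pos: [484.6, 307.0, 119.9]
orientation: [-0.201, -3.134, 0.001]
contact_force: [1.2, 0.5, 0.1]
gripper_width: 84.8
grasp_force: 0.0
```

>>> drive_tool --dp '[[0, 0, -100], [0, 0, -100], [0, 0, -100], [0, 0, -100]]' --delta_rot '[[0, 0, 0], [0, 0, 0], [0, 0, 0], [0, 0, 0]]' --grip '[85, 85, 85, 85]'

```text
time_s: 33.4
tcp_pos: [485.6, 307.5, 219.8]
orientation: [0.201, 3.133, 0.001]
contact_force: [-0.2, -0.2, -0.9]
gripper_width: 84.5
grasp_force: 0.0
```

```bash
python3 -c "
from h import *
snap('wrist','w16');snap('side','s16'); go((486,307.4,20),1.571-.128)
from scipy.optimize import fsolve
im=cv2.imread('pics/w16.png');g=cv2.GaussianBlur(cv2.cvtColor(im,6),(0,0),.8)
c=np.array([487,307.3]);ax=np.array([np.cos(-.128),np.sin(-.128)]);b=np.array([-ax[1],ax[0]])
def prof(x0,y0,x1,y1,z):
    r=[];n=int(np.hypot(x1-x0,y1-y0))+1
    for t in np.linspace(0,1,n):
        p=c+ax*(x0+(x1-x0)*t)+b*(y0+(y1-y0)*t); u,v=fsolve(lambda q: onz('w16',q[0],q[1],z)-p,[320,250])
        r.append(int(g[int(round(v)),int(round(u))]) if 0<=u<640 and 0<=v<480 else -1)
    return r
print('near x-125..-90',prof(-125,10,-90,10,48)); print('far 85..120',prof(85,10,120,10,48))
print('x-75',prof(-75,-45,-75,45,48));print('x75',prof(75,-45,75,45,48))"
```

```text
at [484.7 307.1 217.9] dp [ -1.6   0.6 197.9] rot [-0.0009 -0.0015 -0.    ] q [ 0.42  0.35  0.1   1.32 -0.    0.55] w 84.9 t 33.5 F [-0.1 -0.1 -0.1]
near x-125..-90 [105, 105, 105, 105, 105, 106, 107, 108, 109, 109, 115, 127, 138, 142, 142, 142, 140, 130, 105, 78, 74, 80, 82, 82, 106, 130, 145, 150, 153, 154, 153, 152, 151, 149, 147, 147]
far 85..120 [143, 143, 143, 143, 140, 132, 127, 125, 125, 125, 127, 127, 130, 133, 133, 133, 132, 132, 132, 131, 125, 114, 106, 106, 106, 108, 109, 110, 110, 108, 108, 106, 105, 106, 108, 108]
x-75 [69, 73, 74, 74, 78, 80, 81, 81, 82, 82, 80, 72, 57, 46, 44, 45, 46, 57, 85, 113, 130, 139, 142, 142, 141, 141, 141, 141, 141, 142, 142, 142, 143, 143, 143, 140, 134, 124, 118, 117, 116, 116, 116, 116, 116, 116, 116, 116, 116, 116, 116, 116, 118, 124, 134, 141, 143, 144, 144, 144, 144, 144, 144, 145, 144, 144, 145, 146, 147, 148, 145, 131, 109, 87, 51, 45, 45, 43, 44, 61, 76, 81, 83, 84, 84, 84, 85, 94, 118, 136, 130]
x75 [64, 68, 78, 80, 78, 79, 79, 79, 79, 79, 79, 75, 64, 60, 64, 67, 67, 70, 84, 109, 130, 140, 142, 143, 143, 142, 143, 143, 143, 143, 142, 143, 143, 143, 143, 143, 143, 142, 142, 140, 136, 132, 128, 126, 124, 124, 124, 125, 128, 133, 136, 139, 141, 142, 143, 143, 143, 143, 142, 142, 142, 143, 143, 145, 146, 146, 146, 146, 146, 144, 140, 132, 115, 95, 86, 87, 97, 98, 86, 74, 72, 76, 78, 79, 79, 79, 79, 84, 97, 113, 119]
```

The carrier lies centred and parallel between the cheeks, with a gap visible at the near end stop. Handing in.

```bash
python3 -c "
from bench import bot
print(bot.finish_job())"
```

```text
the job is handed in; nothing more can be done
None
```

The three weights stand upright in their own dishes and the bare carrier lies flat in the cradle; the job was handed in at about 33.5 s, with the glue bottle and screwdriver never touched, and it returned no verdict.

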